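Comb drift punches into their tray and lid it

TASK

Flip the red stop down across the jig and push the green tray up against it, then bring every stray steel punch from the bench into the tray. Next take the rake and comb the jumble until every punch lies in a groove (do not touch the punches that began in the tray with the fingers), and set the rake back on its cradle. Last, put the yellow lid on the tray and press it down firmly until it sits level on the rim; leave the other things alone.

Things in the scene. Friction and masses are not known exactly. Their poses are not given: they have to be found in the camera images.
- jig: Fixed jig: grey base plate 166 (x) x 288 (y = -150 to 138) x 6 mm; two blue guide rails along y (y = -150 to +90 mm, tops 24 mm above the bench) make a channel 138 mm wide. Origin: under the plate, on the bench, midway between the rails. y runs along the channel towards the flip stop, which is always at the robot's left end, hinged on the robot's side. Yaw within 0.2 rad.
- flag (a joint): Hinge of the red flip stop, rad: 0 = down, level across the channel, against its limit; grows as it swings up and over to the robot's side (-x of the jig); 1.57 = upright, limit 2.0. Starts at 1.45 to 1.9. Stiff hinge (0.045 N m): the flag stays at any angle it is left at, so it must be pushed all the way down.
- flag_hinge (a point): Hinge axis of the flip stop, at jig x = -75, y = +118, z = 30 mm, along the jig's y. The red arm is a bar 16 mm wide (jig y) and 14 mm thick reaching 105 mm from the axis; when down its top is 37 mm above the bench and its face to the tray lies at jig y = +110 mm.
- flag_tip (a point): Centre of the free end of the flip stop's arm, 105 mm from the hinge axis.
- tray: Loose green tray 134 (x) x 192 (y) x 34 mm, 0.55 kg, on the jig's plate, 2 mm play in the channel. Origin: centre of underside; axes as the jig's. Walls and floor 4 mm. Eight black ridges along x (7 mm thick, tops 15 mm above the underside) make nine grooves 14 mm wide, at y = -84 to 84 mm every 21 mm. Starts 40 to 60 mm short of the stop; against the lowered stop it is at jig y = +14 mm.
- rake: Loose hand rake, 0.16 kg. Origin: centre of the underside of its aluminium head, 160 (x) x 26 (y) x 12 mm; z up. Six steel teeth (6 mm diameter, one row along x, x = -45 to 45 mm) reach 32 mm below the origin. Orange handle 30 (x) x 22 (y) mm from 12 to 68 mm up, with a black end. Pinch the handle across y. Starts on its cradle.
- cradle: Fixed rake cradle on a strip 206 (x) x 74 (y) mm: two wooden blocks (42 x 74 mm, tops 48 mm up), 122 mm apart along x. The rake's teeth hang in the gap and the ends of its head rest on the blocks: parked, its origin is 48 mm above the cradle's, its x along the cradle's x, either way round. Origin: centre of underside, on the bench. On the robot's left or right.
- lid: Loose lid, 0.22 kg: yellow plate 134 (x) x 192 (y) x 5 mm, grey stepped plug under it (10 mm deep, 121 x 179 mm; the tray's mouth is 126 x 184 mm), black upright tab on top in the middle, 46 (x) x 16 (y) mm, 5 to 45 mm above the origin: pinch it across y. Origin: centre of the plate's underside. Starts on the bench on its plug (10 mm up). Seated, it is 34 mm above the tray's origin. Fits either way round.
- punch0: Loose oiled steel drift punch (may be absent): round rod 12 mm in diameter, 100 mm long along its x, blue band, 0.07 kg. Origin: on its axis at mid length. Starts in the tray, askew (13 to 21 degrees) across the ridges, its axis 21 mm above the tray's underside; in a groove its axis is 10 mm above it. A punch on the ridges keeps the lid from seating.
- punch1: Loose oiled steel drift punch (may be absent): round rod 12 mm in diameter, 100 mm long along its x, blue band, 0.07 kg. Origin: on its axis at mid length. Starts in the tray, askew (13 to 21 degrees) across the ridges, its axis 21 mm above the tray's underside; in a groove its axis is 10 mm above it. A punch on the ridges keeps the lid from seating.
- punch2: Loose oiled steel drift punch (may be absent): round rod 12 mm in diameter, 100 mm long along its x, blue band, 0.07 kg. Origin: on its axis at mid length. Starts in the tray, askew (13 to 21 degrees) across the ridges, its axis 21 mm above the tray's underside; in a groove its axis is 10 mm above it. A punch on the ridges keeps the lid from seating.
- punch3: Loose oiled steel drift punch (may be absent): round rod 12 mm in diameter, 100 mm long along its x, blue band, 0.07 kg. Origin: on its axis at mid length. Starts in the tray, askew (13 to 21 degrees) across the ridges, its axis 21 mm above the tray's underside; in a groove its axis is 10 mm above it. A punch on the ridges keeps the lid from seating.
- punch4: Loose oiled steel drift punch (may be absent): round rod 12 mm in diameter, 100 mm long along its x, blue band, 0.07 kg. Origin: on its axis at mid length. Starts stray on the bench (axis 6 mm up), to the left of the jig, lying roughly along the world's y. In a groove its axis is 10 mm above the tray's underside. Rolls if pushed.
- punch5: Loose oiled steel drift punch (may be absent): round rod 12 mm in diameter, 100 mm long along its x, blue band, 0.07 kg. Origin: on its axis at mid length. Starts stray on the bench (axis 6 mm up), to the right of the jig, lying roughly along the world's y. In a groove its axis is 10 mm above the tray's underside. Rolls if pushed.
- spray: Bystander: blue spray can 52 mm in diameter, 110 mm tall, upright on the bench. Origin: centre of its underside.
- carton: Bystander: cardboard carton 70 x 100 x 55 mm. Origin: centre of its underside.
- socket: Bystander: steel deep socket 32 mm in diameter, 60 mm tall, upright. Origin: centre of its underside.
Things that resemble listed ones, but are neither listed nor needed, are in the scene too. What is shaped like the lid but pink is not meant.

How it is judged:
By the outcome, as a careful person would: the job done as asked, in the order asked, and still so for the second after the job is handed in, with the robot touching nothing.
Of punch0, punch1, punch2, punch3 only 2 to 4 are there at a start; the rules pass over those that are not, and their reading is None.
Of punch4, punch5 only 1 to 2 are there at a start; the rules pass over those that are not, and their reading is None.
At some moment in a run one of lid may be knocked a few centimetres aside while the robot is not near it.
Once in a run the grip may slacken for a moment while it holds something.
It also fails if it takes over 208 s, if anything falls off the work surface, if the arm or the gripper's body presses on something with over 40 N, if the wrist force passes 120 N, or if a joint passes its speed limit or range.

ROBOT

A 6-joint arm with a two-finger parallel gripper is mounted at the origin on the work surface. World frame = base frame: x ahead of the robot, y to its left, z up, the work surface at z = 0. Lengths are in m, angles in rad, forces in N, time in s.
With the tool pointing down it reaches from about 0.35 to 0.8 m from the base axis. Payload 7.3 kg.
Tool frame: the origin (TCP) lies at the very end of the fingers, on their centre line; the grasp point (between the pads) lies 19 mm behind it; x points along the fingers, z is the direction in which the jaws open and shut, and the axes are right-handed (so a half turn about x gives the same grasp; the last joint's range is limited). The gripper opens to 85 mm and grips with 20 to 120 N. Pads are 22 mm wide; open, the fingers measure 114 mm over their backs; the gripper's body (76 mm by 85 mm) begins 54 mm behind the grasp point. The pads swing forward as they close: fully open they stand 13 mm farther back than shut.
Start: joints at [-1.335, 0.342, 1.524, -0, 1.275, -0.146], TCP at [0.196, -0.487, 0.231] pointing down, gripper open.
Joint ranges: [-2.53, 2.53], [-0.77, 2.02], [0.04, 2.7], [-1, 4.14], [0.28, 2.66], [-3.11, 3.11]. Speed limits (rad/s): [2.57, 2.57, 3.14, 3.14, 3.14, 3.14].

INTERFACE

Orientations are given as [roll, pitch, yaw] about the fixed x, y, z axes, in that order (R = Rz(yaw) Ry(pitch) Rx(roll)).
In Python, from plant import monitor, get_image, order gives the robot as it stands. The module is installed in compiled form; this text tells all that it offers.
- The arm moves only by the shell command python3 -m inch 'ROWS' [FORCE]. ROWS is JSON, a list of rows, each an object of numbers: "tx", "ty", "tz": the shift along the tool's x, y, z in m; "wx", "wy", "wz": the turn, a rotation vector about the tool's x, y, z in degrees; "jaw": the finger opening in m, from 0 to 0.0854. A call has 1 to 20 rows; each row shifts and turns the pose as measured when the row begins, along the tool's axes as they then stand; what a row does not reach is not made up. A row lasts 1/10 s, in which the tool goes at most 50 mm and 8.59 degrees, less where a joint would pass 70% of its speed; a pose out of reach is approached as far as the arm can. A call is refused whole if a number of a shift passes 0.05 or a number of a turn 8.59, either way. A call with a gripper value outside its range is refused whole. The fingers move at their own pace and stop on an object; FORCE is the grip in N (left out, the last holds). Time passes only in rows, so rows that do not move let the fingers close. It gives the time, the measured TCP pose, the force and the opening at its end, in the units of the state.
- monitor.get_obs(): the state, without advancing time (a new reading comes with each control period).
- get_image(name): name is "side" or "top"; returns a dict with "pixels" (420x560x3 uint8, red, green, blue), "depth" (420x560 float32, m along the optical axis (not along the pixel's ray), 0 where there is no reading), "vfov" (degrees; the focal length in pixels is half the picture's height over the tangent of half this angle, whatever the lens; pixels are square), "cx", "cy" (the principal point, pixels), "k1" (the pictures are not rectified: a ray, as slopes to the right and down, at radius r is drawn at 1 + k1 r^2 times it, then the intrinsics apply), "R" (3x3) and "t" (3): a world point X has camera coordinates R X + t. Camera axes: x right, y down, z forward; pixel columns grow to the right and rows downward; lengths in m; the calibration is good to about 2 mm. A picture is of the moment at which its call begins.
- order.hand_in(): hands the job in, once; it reports no verdict.
The state is a dict: "time_s": time; "joint_pos": joint angles; "dq": joint speeds; "joint_torque": joint torques, N m; "ee_pos": TCP position; "tool_rot": TCP orientation; "contact_force": force on the tool from outside, world axes, zero at the start; "moment": the same for the moment, N m; "grip_width": finger opening in m.
Only numpy, scipy, OpenCV 4.12 (cv2) and the standard library are available. Lean on these libraries where they do the work, as an engineer would, in place of code of your own. Each camera call takes 0.05 s, during which the arm holds its last target.

## Working session

There is one attempt and no reset: what is moved stays moved. The work goes in short steps, Python scripts to look and compute and a shell command to move; the robot and the scene stay as the last step left them, time stands still between calls to the robot, and variables do not carry over. Pictures are saved under pics/ and viewed, and the job is handed in when it is done.

```bash
mkdir -p pics; ls; cat > h.py <<'E'
import numpy as np, cv2
from plant import monitor, get_image, order
def grab(n,tag):
    im=get_image(n); np.savez(f'{tag}.npz',**{k:np.array(v) for k,v in im.items()})
    cv2.imwrite(f'pics/{tag}.png',im['pixels'][:,:,::-1]); return im
def load(tag): return {k:v for k,v in np.load(f'{tag}.npz').items()}
def K(im):
    f=210/np.tan(np.radians(float(im['vfov']))/2)
    return np.array([[f,0,float(im['cx'])],[0,f,float(im['cy'])],[0,0,1]]),np.array([float(im['k1']),0,0,0])
def ray(im,uv):
    k,d=K(im); p=cv2.undistortPoints(np.array(uv,float).reshape(-1,1,2),k,d).reshape(-1,2)
    D=np.c_[p,np.ones(len(p))]@im['R']; c=-im['R'].T@im['t']; return c,D
def onplane(im,uv,z):
    c,D=ray(im,uv); s=(z-c[2])/D[:,2]; return c+D*s[:,None]
def proj(im,X):
    k,d=K(im); r,_=cv2.Rodrigues(im['R']); return cv2.projectPoints(np.array(X,float).reshape(-1,1,3),r,im['t'].astype(float),k,d)[0].reshape(-1,2)
def cloud(im):
    H,W=im['depth'].shape; k,d=K(im)
    u,v=np.meshgrid(np.arange(W),np.arange(H)); c,D=ray(im,np.c_[u.ravel(),v.ravel()])
    return (c+D*im['depth'].reshape(-1,1)).reshape(H,W,3)
def st():
    o=monitor.get_obs(); print({k:np.round(o[k],4).tolist() for k in ['time_s','joint_pos','ee_pos','tool_rot','contact_force','grip_width']}); return o
E
python3 - <<'E'
from h import *
st()
for n in ['top','side']:
    im=grab(n,n+'0'); print(n,im['vfov'],im['cx'],im['cy'],im['k1'],-im['R'].T@im['t'],im['R'].round(3).tolist())
E
```

```text
pics
{'time_s': 0.0, 'joint_pos': [-1.335, 0.3427, 1.525, -0.0, 1.2754, -0.146], 'ee_pos': [0.1955, -0.4868, 0.2306], 'tool_rot': [2.9963, 1.5693, 1.8073], 'contact_force': [-0.3271, -0.1837, -0.6139], 'grip_width': 0.0858}
top 51.251046661113115 286.5423109223406 206.74687055203506 -0.022713980829698523 [0.4722876  0.13975722 1.19091492] [[-0.026, -1.0, 0.005], [-0.998, 0.025, -0.059], [0.059, -0.006, -0.998]]
side 43.20798157482207 276.25557078863346 203.9306566516584 0.035572693113086105 [-0.02608136 -1.18903429  1.14335101] [[0.91, -0.415, -0.022], [-0.268, -0.546, -0.794], [0.317, 0.728, -0.608]]
```

View pics/top0.png

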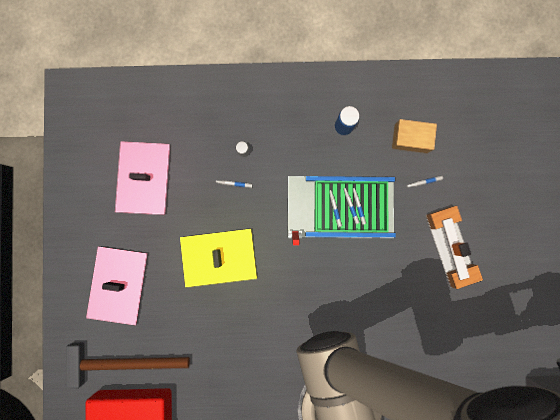

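View pics/side0.png

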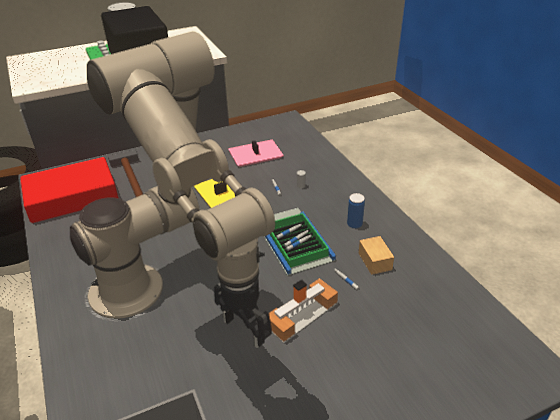

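```bash
python3 - <<'E'
from h import *
im=load('top0')
p=im['pixels'][:,:,::-1]
cv2.imwrite('pics/crop0.png',cv2.resize(p[160:300,170:490],None,fx=2.5,fy=2.5,interpolation=cv2.INTER_CUBIC))
C=cloud(im)
for n,uv in dict(plate=(300,190),lid=(200,250),bench=(270,150),rail=(350,179),railb=(350,236),stray=(234,184),stray2=(425,182),flag=(296,237),tip=(296,243),blk=(445,215),blk2=(466,279),handle=(461,249),tab=(217,258)).items():
    print(n,C[uv[1],uv[0]].round(4))
E
```

```text
plate [0.5863 0.0949 0.0096]
lid [0.4315 0.367  0.0149]
bench [ 0.7001  0.174  -0.0027]
rail [ 0.6106 -0.0387  0.0294]
railb [ 0.4586 -0.0351  0.0191]
stray [0.6066 0.2728 0.0144]
stray2 [ 0.5996 -0.2455  0.0112]
flag [0.4607 0.1118 0.1103]
tip [0.4465 0.1127 0.1326]
blk [ 0.5072 -0.2813  0.0511]
blk2 [ 0.3394 -0.3292  0.0499]
handle [ 0.4207 -0.2924  0.1179]
tab [0.4114 0.3151 0.0587]
```

View pics/crop0.png

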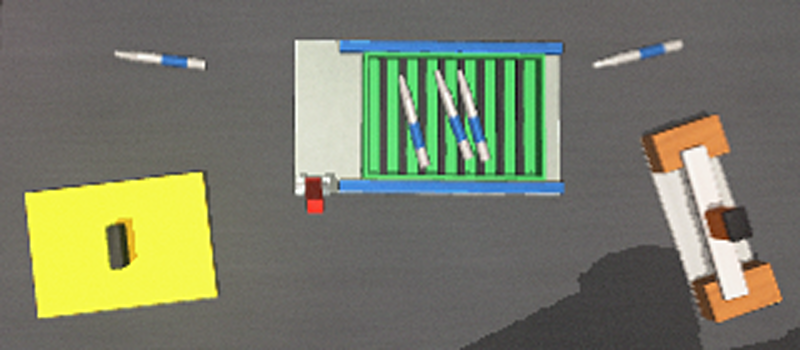

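```bash
cat >> h.py <<'E'
def hsv(im): return cv2.cvtColor(np.ascontiguousarray(im['pixels']),cv2.COLOR_RGB2HSV)
def comps(m,amin=15):
    n,l,s,c=cv2.connectedComponentsWithStats(m.astype(np.uint8)); 
    return [(l==i) for i in range(1,n) if s[i,4]>=amin]
def rect(im,m,z):
    v,u=np.nonzero(m); P=onplane(im,np.c_[u,v],z)[:,:2]
    (c,(w,h),a)=cv2.minAreaRect((P*1000).astype(np.float32)); 
    if w<h: w,h,a=h,w,a+90
    a=(a+90)%180-90
    return np.round([c[0],c[1],w,h,a],1), (u.mean().round(1),v.mean().round(1))
E
python3 - <<'E'
from h import *
im=load('top0');h=hsv(im);H,S,V=h[...,0],h[...,1],h[...,2]
for n,m,z in [('blue',(H>100)&(H<120)&(S>130)&(V>60),.024),('green',(H>50)&(H<75)&(S>120)&(V>60),.04),('yellow',(H>24)&(H<34)&(S>150)&(V>120),.015),('wood',(H>5)&(H<18)&(S>100)&(V>100),.048),('red',((H<4)|(H>175))&(S>150)&(V>80),.13)]:
    for c in comps(m): print(n,c.sum(),*rect(im,c,z))
E
```

```text
blue 106 [756.9 -23.1  50.9  41.5  51.8] (np.float64(342.4), np.float64(126.4))
blue 370 [612.9 -39.7 236.7  11.6  87.9] (np.float64(349.8), np.float64(178.4))
blue 31 [ 603.4 -255.8   22.4    9.1  -77.4] (np.float64(430.3), np.float64(179.9))
blue 40 [605.1 257.   24.2  10.8  88.5] (np.float64(239.5), np.float64(184.0))
blue 41 [525.1 -44.1  25.3  11.   19.9] (np.float64(352.8), np.float64(211.0))
blue 39 [523.5 -64.2  24.6  10.4  12.1] (np.float64(360.4), np.float64(211.4))
blue 40 [5.189e+02 4.000e-01 2.510e+01 1.100e+01 9.500e+00] (np.float64(336.4), np.float64(213.7))
blue 363 [463.9 -36.  237.5  10.6  88.5] (np.float64(350.2), np.float64(234.4))
green 2148 [537.9 -37.7 190.8 132.2  88.3] (np.float64(351.2), np.float64(205.9))
yellow 3433 [410.4 319.5 192.  134.1 -84.4] (np.float64(217.8), np.float64(257.6))
wood 426 [ 719.7 -211.6  109.1   81.5   81.5] (np.float64(411.7), np.float64(135.7))
wood 389 [ 501.9 -284.2   75.8   41.3  -73.3] (np.float64(445.5), np.float64(216.2))
wood 81 [ 417.8 -308.7   31.5   23.8   -2.7] (np.float64(456.1), np.float64(248.9))
wood 363 [ 345.1 -332.4   74.6   41.9  -72.9] (np.float64(467.8), np.float64(277.3))
wood 697 [142.5 536.9 276.3  18.   89.9] (np.float64(133.8), np.float64(364.9))
red 37 [453.7 113.7  19.3  12.1  -1.5] (np.float64(295.4), np.float64(241.3))
red 2461 [ 74.4 522.4 205.7  70.4  88.9] (np.float64(129.3), np.float64(404.9))
```

```bash
cat >> h.py <<'E'
from scipy.spatial.transform import Rotation as Ro
JO=np.array([.5393,-.0079]); JA=np.radians(-1.8)
def jig(x,y): # mm jig -> world m
    c,s=np.cos(JA),np.sin(JA); return JO+np.array([c*x-s*y,s*x+c*y])/1000
def tojig(p):
    c,s=np.cos(JA),np.sin(JA); d=(np.array(p)[...,:2]-JO)*1000; return np.stack([c*d[...,0]+s*d[...,1],-s*d[...,0]+c*d[...,1]],-1)
def plan(target,phi=None):
    """phi deg: wanted world direction of tool z (mod 180), tool straight down"""
    o=monitor.get_obs(); R=Ro.from_euler('xyz',o['tool_rot']).as_matrix(); p=np.array(o['ee_pos'])
    cur=np.degrees(np.arctan2(R[1,2],R[0,2])); 
    if phi is None: ph=cur
    else: ph=cur+((phi-cur+90)%180-90)
    a=np.radians(ph); z=np.array([np.cos(a),np.sin(a),0]); x=np.array([0,0,-1.]); y=np.cross(z,x); G=np.c_[x,y,z]
    w=Ro.from_matrix(R.T@G).as_rotvec(degrees=True)
    d=np.array(target)-p
    print('t',round(o['time_s'],2),'pos',p.round(4),'jaw phi',round(cur,1),'j6',round(o['joint_pos'][5],2),'F',np.round(o['contact_force'],1),'gw',round(o['grip_width'],4))
    print('  turn(tool deg)',w.round(1),' shift after turn (mm) t',(G.T@d*1000).round(1),' world d',(d*1000).round(1))
E
python3 - <<'E'
from h import *
h=jig(-75,118); print('hinge',h, 'tray now',tojig([.5379,-.0377]))
plan([h[0]-.055,h[1],.23],0)
plan([h[0]-.055,h[1],.23],90)
E
```

```text
hinge [0.46804348 0.11239758] tray now [ -0.46326856 -29.82927056]
t 0.1 pos [ 0.1956 -0.4868  0.2307] jaw phi -68.1 j6 -0.15 F [ 0.  -1.2 -1. ] gw 0.0855
  turn(tool deg) [-68.1  -0.1  -0.1]  shift after turn (mm) t [  0.7 599.2 217.5]  world d [217.5 599.2  -0.7]
t 0.1 pos [ 0.1956 -0.4868  0.2307] jaw phi -68.1 j6 -0.15 F [ 0.  -1.2 -1. ] gw 0.0855
  turn(tool deg) [21.9 -0.1  0. ]  shift after turn (mm) t [   0.7  217.5 -599.2]  world d [217.5 599.2  -0.7]
```

```bash
python3 -m inch '[{"wx":-8.5,"jaw":0},{"wx":-8.5,"jaw":0},{"wx":-8.5,"jaw":0},{"wx":-8.5,"jaw":0},{"wx":-8.5,"jaw":0},{"wx":-8.5,"jaw":0},{"wx":-8.5,"jaw":0},{"wx":-8.5,"jaw":0}]' 60; python3 -c "
from h import *
h=jig(-75,118);plan([h[0]-.055,h[1],.23],0)"
```

```text
t 0.1 pos [ 0.1956 -0.4868  0.2307] jaw phi -68.1 j6 -0.15 F [ 0.  -1.2 -1. ] gw 0.0855
  turn(tool deg) [-68.1  -0.1  -0.1]  shift after turn (mm) t [  0.7 599.2 217.5]  world d [217.5 599.2  -0.7]schema error: expected keys tx, ty, tz, wx, wy, wz, jaw
```

```bash
python3 -m inch '[{"tx":0,"ty":0,"tz":0,"wx":-8.5,"wy":0,"wz":0,"jaw":0},{"tx":0,"ty":0,"tz":0,"wx":-8.5,"wy":0,"wz":0,"jaw":0},{"tx":0,"ty":0,"tz":0,"wx":-8.5,"wy":0,"wz":0,"jaw":0},{"tx":0,"ty":0,"tz":0,"wx":-8.5,"wy":0,"wz":0,"jaw":0},{"tx":0,"ty":0,"tz":0,"wx":-8.5,"wy":0,"wz":0,"jaw":0},{"tx":0,"ty":0,"tz":0,"wx":-8.5,"wy":0,"wz":0,"jaw":0},{"tx":0,"ty":0,"tz":0,"wx":-8.5,"wy":0,"wz":0,"jaw":0},{"tx":0,"ty":0,"tz":0,"wx":-8.5,"wy":0,"wz":0,"jaw":0}]' 60; python3 -c "
from h import *
h=jig(-75,118);plan([h[0]-.055,h[1],.23],0)"
```

```text
time_s: 0.9
ee_pos: [0.1951, -0.4847, 0.2272]
tool_rot: [1.788, 1.561, 1.803]
contact_force: [-0.7, -0.6, 0.9]
grip_width: 0.0002
t 0.9 pos [ 0.1951 -0.4847  0.2272] jaw phi 0.9 j6 -1.35 F [-0.7 -0.6  0.9] gw 0.0002
  turn(tool deg) [ 0.9 -0.1 -0.5]  shift after turn (mm) t [ -2.8 597.1 218. ]  world d [218.  597.1   2.8]
```

```bash
python3 -m inch '[{"tx":0,"ty":0.03,"tz":0.011,"wx":0.9,"wy":0,"wz":-0.5,"jaw":0},{"tx":0,"ty":0.044,"tz":0.016,"wx":0,"wy":0,"wz":0,"jaw":0},{"tx":0,"ty":0.044,"tz":0.016,"wx":0,"wy":0,"wz":0,"jaw":0},{"tx":0,"ty":0.044,"tz":0.016,"wx":0,"wy":0,"wz":0,"jaw":0},{"tx":0,"ty":0.044,"tz":0.016,"wx":0,"wy":0,"wz":0,"jaw":0},{"tx":0,"ty":0.044,"tz":0.016,"wx":0,"wy":0,"wz":0,"jaw":0},{"tx":0,"ty":0.044,"tz":0.016,"wx":0,"wy":0,"wz":0,"jaw":0},{"tx":0,"ty":0.044,"tz":0.016,"wx":0,"wy":0,"wz":0,"jaw":0},{"tx":0,"ty":0.044,"tz":0.016,"wx":0,"wy":0,"wz":0,"jaw":0},{"tx":0,"ty":0.044,"tz":0.016,"wx":0,"wy":0,"wz":0,"jaw":0},{"tx":0,"ty":0.044,"tz":0.016,"wx":0,"wy":0,"wz":0,"jaw":0},{"tx":0,"ty":0.044,"tz":0.016,"wx":0,"wy":0,"wz":0,"jaw":0},{"tx":0,"ty":0.044,"tz":0.016,"wx":0,"wy":0,"wz":0,"jaw":0},{"tx":0,"ty":0.03,"tz":0.011,"wx":0,"wy":0,"wz":0,"jaw":0}]' 60; python3 -c "
from h import *
h=jig(-75,118);plan([h[0]-.055,h[1],.11],0)"
```

```text
time_s: 2.3
ee_pos: [0.4105, 0.1242, 0.2247]
tool_rot: [2.166, 1.567, 2.161]
contact_force: [0.4, -0.8, -0.3]
grip_width: 0.0003
t 2.3 pos [0.4105 0.1242 0.2247] jaw phi -0.3 j6 0.12 F [ 0.4 -0.8 -0.3] gw 0.0003
  turn(tool deg) [-0.3 -0.1 -0.2]  shift after turn (mm) t [114.7 -11.8   2.6]  world d [   2.6  -11.8 -114.7]
```

```bash
python3 -m inch '[{"tx":0.02,"ty":-0.006,"tz":0.0,"wx":0,"wy":0,"wz":0,"jaw":0},{"tx":0.04,"ty":-0.006,"tz":0.0,"wx":0,"wy":0,"wz":0,"jaw":0},{"tx":0.035,"ty":0,"tz":0.0,"wx":0,"wy":0,"wz":0,"jaw":0},{"tx":0.018,"ty":0,"tz":0.0,"wx":0,"wy":0,"wz":0,"jaw":0},{"tx":0,"ty":0,"tz":0.015,"wx":0,"wy":0,"wz":0,"jaw":0},{"tx":0,"ty":0,"tz":0.02,"wx":0,"wy":0,"wz":0,"jaw":0},{"tx":0,"ty":0,"tz":0.02,"wx":0,"wy":0,"wz":0,"jaw":0},{"tx":0,"ty":0,"tz":0.02,"wx":0,"wy":0,"wz":0,"jaw":0}]' 60; python3 -c "
from h import *
h=jig(-75,118);plan([h[0]+.06,h[1],.09],0)
grab('side','s1')"
```

```text
time_s: 3.1
ee_pos: [0.4836, 0.1186, 0.1045]
tool_rot: [2.823, 1.56, 2.829]
contact_force: [-1.0, 0.6, -0.4]
grip_width: 0.0002
t 3.1 pos [0.4836 0.1186 0.1045] jaw phi 0.4 j6 0.07 F [-1.   0.6 -0.4] gw 0.0002
  turn(tool deg) [ 0.4 -0.6 -0.2]  shift after turn (mm) t [14.5 -6.2 44.5]  world d [ 44.5  -6.2 -14.5]
```

View pics/s1.png

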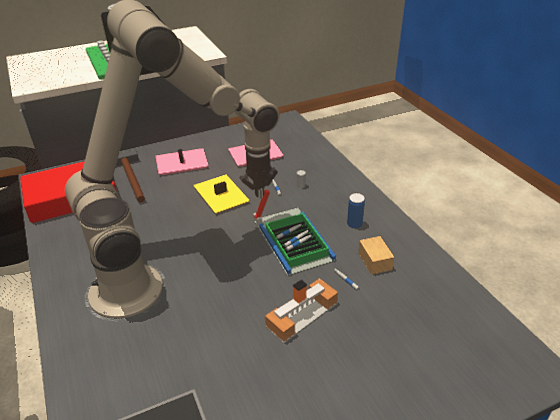

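The flag (264,200) is past upright and tilting down over the jig in front of the fingers. I'll continue pressing it down.

```bash
python3 -m inch '[{"tx":0.004,"ty":-0.003,"tz":0.018,"wx":0,"wy":0,"wz":0,"jaw":0},{"tx":0.008,"ty":-0.003,"tz":0.018,"wx":0,"wy":0,"wz":0,"jaw":0},{"tx":0.012,"ty":-0.002,"tz":0.015,"wx":0,"wy":0,"wz":0,"jaw":0},{"tx":0.015,"ty":0,"tz":0.006,"wx":0,"wy":0,"wz":0,"jaw":0},{"tx":0.015,"ty":0,"tz":0,"wx":0,"wy":0,"wz":0,"jaw":0},{"tx":0.015,"ty":0,"tz":0,"wx":0,"wy":0,"wz":0,"jaw":0},{"tx":0.005,"ty":0,"tz":0,"wx":0,"wy":0,"wz":0,"jaw":0},{"tx":0.004,"ty":0,"tz":0,"wx":0,"wy":0,"wz":0,"jaw":0},{"tx":0.004,"ty":0,"tz":0,"wx":0,"wy":0,"wz":0,"jaw":0}]' 60; python3 -c "
from h import *
h=jig(-75,118);plan([h[0]+.075,h[1],.035],0)"
```

```text
time_s: 4.05
ee_pos: [0.5452, 0.1109, 0.0364]
tool_rot: [1.142, 1.568, 1.149]
contact_force: [-7.9, -2.0, 27.0]
grip_width: 0.0001
t 4.05 pos [0.5452 0.1109 0.0364] jaw phi 0.4 j6 0.05 F [-7.9 -2.  27. ] gw 0.0001
  turn(tool deg) [ 0.4  0.1 -0.2]  shift after turn (mm) t [ 1.4  1.5 -2.1]  world d [-2.1  1.5 -1.4]
```

```bash
python3 -m inch '[{"tx":-0.02,"ty":0,"tz":0,"wx":0,"wy":0,"wz":0,"jaw":0},{"tx":-0.04,"ty":-0.01,"tz":0,"wx":0,"wy":0,"wz":0,"jaw":0},{"tx":-0.02,"ty":-0.04,"tz":0,"wx":0,"wy":0,"wz":0,"jaw":0},{"tx":0,"ty":-0.045,"tz":0,"wx":0,"wy":0,"wz":0,"jaw":0},{"tx":0,"ty":-0.045,"tz":0,"wx":0,"wy":0,"wz":0,"jaw":0},{"tx":0,"ty":-0.045,"tz":0,"wx":0,"wy":0,"wz":0,"jaw":0},{"tx":0,"ty":-0.045,"tz":0,"wx":0,"wy":0,"wz":0,"jaw":0},{"tx":0,"ty":-0.035,"tz":0,"wx":0,"wy":0,"wz":0,"jaw":0},{"tx":0,"ty":-0.005,"tz":0,"wx":0,"wy":0,"wz":0,"jaw":0}]' 60; python3 -c "
from h import *
im=grab('top','t2');h=hsv(im);H,S,V=h[...,0],h[...,1],h[...,2]
for c in comps(((H<4)|(H>175))&(S>150)&(V>80)): print(c.sum(),rect(im,c,.037))
p=jig(0,-158);plan([*p,.02],0)
cv2.imwrite('pics/t2c.png',cv2.resize(im['pixels'][160:260,220:450,::-1],None,fx=3,fy=3))"
```

```text
time_s: 4.95
ee_pos: [0.5438, -0.1666, 0.1207]
tool_rot: [0.531, 1.567, 0.544]
contact_force: [-1.4, 0.0, 0.3]
grip_width: 0.0
241 (array([515.4, 112.3, 110.8,  13.2,  -1.5]), (np.float64(294.7), np.float64(216.8)))
2444 (array([ 39.5, 556. , 223.7,  76.6,  88.9]), (np.float64(129.1), np.float64(404.9)))
t 5.0 pos [ 0.5437 -0.1656  0.1205] jaw phi 0.8 j6 -0.45 F [ 1.1 -0.6  0. ] gw -0.0002
  turn(tool deg) [ 0.8  0.1 -0.1]  shift after turn (mm) t [100.5  -0.2  -9.3]  world d [  -9.3   -0.2 -100.5]
```

View pics/t2c.png

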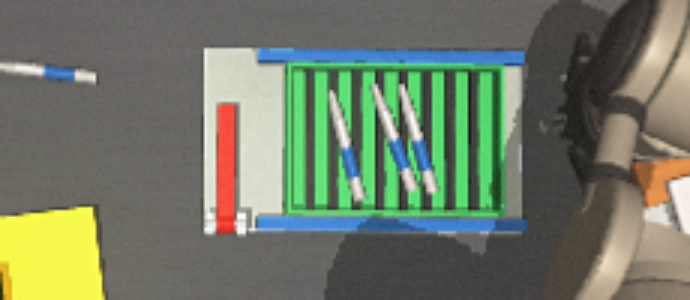

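The stop is down across the channel (224,165 in the crop). Next I descend behind the tray and push it.

```bash
python3 -m inch '[{"tx":0.03,"ty":0,"tz":-0.004,"wx":0.8,"wy":0,"wz":0,"jaw":0},{"tx":0.04,"ty":0,"tz":-0.005,"wx":0,"wy":0,"wz":0,"jaw":0},{"tx":0.025,"ty":0,"tz":0,"wx":0,"wy":0,"wz":0,"jaw":0},{"tx":0.006,"ty":0,"tz":0,"wx":0,"wy":0,"wz":0,"jaw":0},{"tx":0,"ty":0.01,"tz":0,"wx":0,"wy":0,"wz":0,"jaw":0},{"tx":0,"ty":0.01,"tz":0,"wx":0,"wy":0,"wz":0,"jaw":0},{"tx":0,"ty":0.008,"tz":0,"wx":0,"wy":0,"wz":0,"jaw":0},{"tx":0,"ty":0.008,"tz":0,"wx":0,"wy":0,"wz":0,"jaw":0},{"tx":0,"ty":0.008,"tz":0,"wx":0,"wy":0,"wz":0,"jaw":0},{"tx":0,"ty":0.006,"tz":0,"wx":0,"wy":0,"wz":0,"jaw":0}]' 60; python3 -c "
from h import *
p=jig(0,-93);plan([*p,.02],0)"
```

```text
time_s: 6.0
ee_pos: [0.5369, -0.1063, 0.0219]
tool_rot: [-0.038, 1.561, -0.035]
contact_force: [0.1, -3.1, -1.8]
grip_width: 0.0004
t 6.0 pos [ 0.5369 -0.1063  0.0219] jaw phi 0.2 j6 -0.34 F [ 0.1 -3.1 -1.8] gw 0.0004
  turn(tool deg) [0.2 0.6 0. ]  shift after turn (mm) t [ 1.9  5.5 -0.5]  world d [-0.5  5.5 -1.9]
```

```bash
python3 -m inch '[{"tx":0,"ty":0.004,"tz":0,"wx":0,"wy":0,"wz":0,"jaw":0},{"tx":0,"ty":0.004,"tz":0,"wx":0,"wy":0,"wz":0,"jaw":0},{"tx":0,"ty":0.003,"tz":0,"wx":0,"wy":0,"wz":0,"jaw":0},{"tx":0,"ty":0.003,"tz":0,"wx":0,"wy":0,"wz":0,"jaw":0}]'; python3 -c "
from h import *
p=jig(0,-93);plan([*p,.02],0)"
```

```text
time_s: 6.4
ee_pos: [0.537, -0.1018, 0.0231]
tool_rot: [-0.982, 1.55, -0.974]
contact_force: [-2.9, -16.2, -2.7]
grip_width: -0.0006
t 6.4 pos [ 0.537  -0.1018  0.0231] jaw phi 0.5 j6 -0.32 F [ -2.9 -16.2  -2.7] gw -0.0006
  turn(tool deg) [0.5 0.7 1. ]  shift after turn (mm) t [ 3.1  0.9 -0.7]  world d [-0.7  0.9 -3.1]
```

```bash
python3 -m inch '[{"tx":0,"ty":-0.01,"tz":0,"wx":-0.5,"wy":0.7,"wz":1.0,"jaw":0},{"tx":0,"ty":-0.015,"tz":0,"wx":0,"wy":0,"wz":0,"jaw":0},{"tx":-0.04,"ty":-0.005,"tz":0,"wx":0,"wy":0,"wz":0,"jaw":0.03},{"tx":-0.045,"ty":-0.03,"tz":0,"wx":0,"wy":0,"wz":0,"jaw":0.04},{"tx":-0.01,"ty":-0.03,"tz":0,"wx":0,"wy":0,"wz":0,"jaw":0.04}]'; python3 - <<'E'
from h import *
im=grab('top','t3');h=hsv(im);H,S,V=h[...,0],h[...,1],h[...,2]
for n,m,z in [('blue',(H>100)&(H<120)&(S>130)&(V>60),.012),('green',(H>50)&(H<75)&(S>120)&(V>60),.04),('blue27',(H>100)&(H<120)&(S>130)&(V>60),.033),('yellow',(H>24)&(H<34)&(S>150)&(V>120),.015)]:
    for c in comps(m,12): r=rect(im,c,z); print(n,c.sum(),*r, tojig(r[0][:2]/1000).round(1))
cv2.imwrite('pics/t3c.png',cv2.resize(im['pixels'][150:260,210:460,::-1],None,fx=3,fy=3))
E
```

```text
time_s: 6.9
ee_pos: [0.5369, -0.1909, 0.1182]
tool_rot: [2.57, 1.562, 2.588]
contact_force: [0.7, 0.0, 0.5]
grip_width: 0.04
blue 86 [758.5 -25.6  49.3  40.8  54.4] (np.float64(341.6), np.float64(125.2)) [219.6 -10.8]
blue 12 [743.6 -27.8  14.6   7.6 -35.2] (np.float64(343.3), np.float64(131.6)) [204.8 -13.5]
blue 384 [614.2 -41.6 239.1  12.1  87.7] (np.float64(349.9), np.float64(178.5)) [ 75.9 -31.3]
blue 40 [606.5 258.2  24.4  10.9  88.5] (np.float64(239.5), np.float64(184.0)) [ 58.8 268.1]
blue 40 [527.7  -4.8  24.9  11.1  18.8] (np.float64(337.5), np.float64(210.7)) [-11.7   2.7]
blue 42 [526.3 -25.3  25.6  11.1  16.6] (np.float64(345.0), np.float64(210.9)) [-12.4 -17.8]
blue 40 [520.1  39.7  25.5  10.8  14.2] (np.float64(321.2), np.float64(213.8)) [-20.7  47. ]
blue 351 [463.8 -37.8 240.   10.7  88.5] (np.float64(351.5), np.float64(234.4)) [-74.5 -32.3]
green 2098 [539.    6.1 192.5 132.1  88.6] (np.float64(335.3), np.float64(205.3)) [-0.7 14. ]
green 31 [523.5 -11.9  45.9   5.4  15.2] (np.float64(341.8), np.float64(211.8)) [-15.7  -4.5]
blue27 86 [753.4 -22.6  48.4  40.1  54.4] (np.float64(341.6), np.float64(125.2)) [214.5  -8. ]
blue27 12 [738.8 -24.9  14.3   7.4 -35.2] (np.float64(343.3), np.float64(131.6)) [199.9 -10.7]
blue27 384 [611.6 -38.3 234.8  11.9  87.7] (np.float64(349.9), np.float64(178.5)) [ 73.2 -28.1]
blue27 40 [604.1 256.1  24.   10.7  88.5] (np.float64(239.5), np.float64(184.0)) [ 56.5 265.9]
blue27 40 [526.7  -2.2  24.5  10.9  18.8] (np.float64(337.5), np.float64(210.7)) [-12.8   5.3]
blue27 42 [525.3 -22.4  25.2  10.9  16.6] (np.float64(345.0), np.float64(210.9)) [-13.5 -14.9]
blue27 40 [519.2  41.5  25.1  10.6  14.2] (np.float64(321.2), np.float64(213.8)) [-21.6  48.7]
blue27 351 [464.  -34.7 235.7  10.5  88.5] (np.float64(351.5), np.float64(234.4)) [-74.4 -29.2]
yellow 3434 [410.4 319.5 192.  134.1 -84.4] (np.float64(217.8), np.float64(257.6)) [-139.1  323.2]
```

View pics/t3c.png

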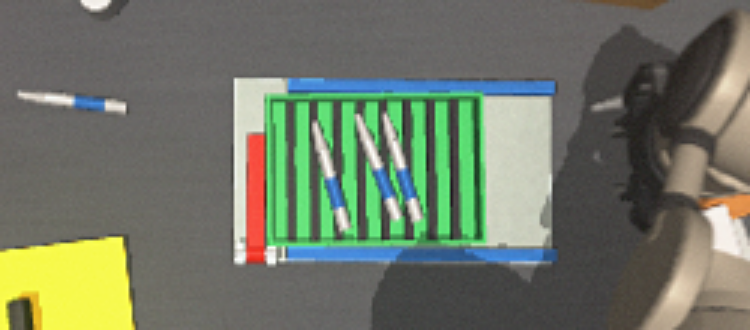

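```bash
python3 - <<'E'
from h import *
im=load('top0');h=hsv(im).astype(int);H,S,V=h[...,0],h[...,1],h[...,2]
bg=cv2.medianBlur(im['pixels'],31).astype(int)
d=np.abs(im['pixels'].astype(int)-bg).sum(2)>60
for (u0,u1,v0,v1) in [(400,450,170,195),(208,260,174,194)]:
    m=np.zeros_like(d); m[v0:v1,u0:u1]=d[v0:v1,u0:u1]
    for c in comps(m,20): print(c.sum(),*rect(im,c,.008))
    b=m&(H>100)&(H<120)&(S>130); print('band',rect(im,b,.01))
plan([.605,-.253,.1],0)
cv2.imwrite('pics/p5.png',cv2.resize(im['pixels'][165:200,395:460,::-1],None,fx=8,fy=8,interpolation=cv2.INTER_NEAREST))
cv2.imwrite('pics/p4.png',cv2.resize(im['pixels'][165:200,205:270,::-1],None,fx=8,fy=8,interpolation=cv2.INTER_NEAREST))
E
```

```text
144 [ 602.5 -245.4  100.3   13.3  -78.5] (np.float64(425.6), np.float64(181.1))
band (array([ 605. , -260.5,   22.7,    9.3,  -77.4]), (np.float64(430.3), np.float64(179.9)))
147 [609.7 273.4  99.3  12.8  82.8] (np.float64(235.2), np.float64(183.3))
band (array([606.7, 258.4,  24.5,  10.9,  88.5]), (np.float64(239.5), np.float64(184.0)))
t 6.95 pos [ 0.5371 -0.1955  0.1182] jaw phi 0.9 j6 -0.5 F [ 0.5 -4.1  1.3] gw 0.0401
  turn(tool deg) [ 0.9 -0.4 -0.1]  shift after turn (mm) t [ 18.2 -57.5  67.9]  world d [ 67.9 -57.5 -18.2]
```

View pics/p5.png

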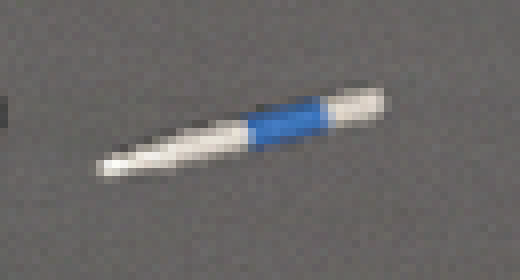

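View pics/p4.png

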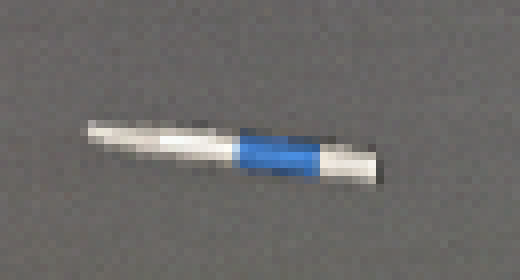

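```bash
python3 -m inch '[{"tx":0,"ty":-0.02,"tz":0.02,"wx":-5.3,"wy":0,"wz":0,"jaw":0.04},{"tx":0,"ty":-0.02,"tz":0.025,"wx":-5.3,"wy":0,"wz":0,"jaw":0.04},{"tx":0.0,"ty":-0.01,"tz":0.02,"wx":0,"wy":0,"wz":0,"jaw":0.04},{"tx":0,"ty":0,"tz":0,"wx":0,"wy":0,"wz":0,"jaw":0.04}]'; python3 -c "
from h import *
plan([.6035,-.250,.002],11.5)"
```

```text
time_s: 7.35
ee_pos: [0.6072, -0.2419, 0.119]
tool_rot: [2.476, 1.567, 2.678]
contact_force: [0.0, -0.1, 0.2]
grip_width: 0.0399
t 7.35 pos [ 0.6072 -0.2419  0.119 ] jaw phi 11.6 j6 -0.7 F [ 0.  -0.1  0.2] gw 0.0399
  turn(tool deg) [ 0.1 -0.2 -0.1]  shift after turn (mm) t [117.   -7.2  -5.2]  world d [  -3.7   -8.1 -117. ]
```

```bash
python3 -m inch '[{"tx":0.035,"ty":-0.004,"tz":-0.003,"wx":0,"wy":0,"wz":0,"jaw":0.04},{"tx":0.04,"ty":-0.003,"tz":-0.002,"wx":0,"wy":0,"wz":0,"jaw":0.04},{"tx":0.028,"ty":0,"tz":0,"wx":0,"wy":0,"wz":0,"jaw":0.04},{"tx":0.01,"ty":0,"tz":0,"wx":0,"wy":0,"wz":0,"jaw":0.04},{"tx":0.001,"ty":0,"tz":0,"wx":0,"wy":0,"wz":0,"jaw":0.04}]'; python3 -c "
from h import *
plan([.6035,-.250,.003],11.5)"
```

```text
time_s: 7.85
ee_pos: [0.6015, -0.2484, 0.0021]
tool_rot: [2.263, 1.567, 2.464]
contact_force: [-0.4, 0.5, 0.4]
grip_width: 0.0399
t 7.85 pos [ 0.6015 -0.2484  0.0021] jaw phi 11.5 j6 -0.71 F [-0.4  0.5  0.4] gw 0.0399
  turn(tool deg) [-0.  -0.1 -0.2]  shift after turn (mm) t [-0.9 -2.   1.6]  world d [ 2.  -1.6  0.9]
```

```bash
python3 -m inch '[{"tx":0,"ty":-0.001,"tz":0.0015,"wx":0,"wy":0,"wz":0,"jaw":0.025},{"tx":0,"ty":0,"tz":0,"wx":0,"wy":0,"wz":0,"jaw":0.0},{"tx":0,"ty":0,"tz":0,"wx":0,"wy":0,"wz":0,"jaw":0.0},{"tx":0,"ty":0,"tz":0,"wx":0,"wy":0,"wz":0,"jaw":0.0},{"tx":0,"ty":0,"tz":0,"wx":0,"wy":0,"wz":0,"jaw":0.0},{"tx":-0.02,"ty":0,"tz":0,"wx":0,"wy":0,"wz":0,"jaw":0.0},{"tx":-0.04,"ty":0,"tz":0,"wx":0,"wy":0,"wz":0,"jaw":0.0},{"tx":-0.02,"ty":0,"tz":0,"wx":0,"wy":0,"wz":0,"jaw":0.0}]' 50; python3 -c "
from h import *
p=jig(0,-49);plan([*p,.08],88.2)
grab('side','s4')"
```

```text
time_s: 8.65
ee_pos: [0.6036, -0.2488, 0.0869]
tool_rot: [2.153, 1.568, 2.354]
contact_force: [0.7, -0.9, 0.2]
grip_width: 0.0093
t 8.65 pos [ 0.6036 -0.2488  0.0869] jaw phi 11.5 j6 -0.71 F [ 0.7 -0.9  0.2] gw 0.0093
  turn(tool deg) [-76.7   0.   -0.2]  shift after turn (mm) t [  6.9  71.8 189.7]  world d [-65.8 191.9  -6.9]
```

View pics/s4.png

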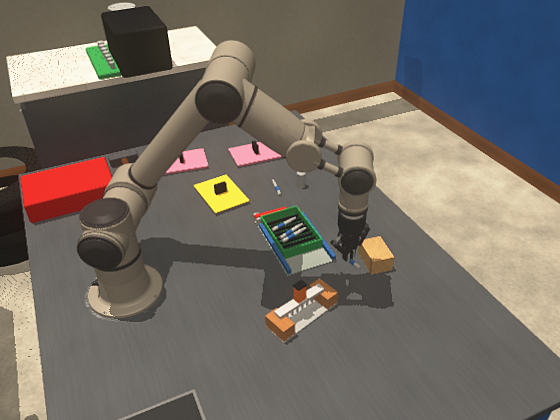

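```bash
python3 -m inch '[{"tx":0,"ty":0,"tz":0,"wx":-6,"wy":0,"wz":0,"jaw":0},{"tx":0,"ty":0,"tz":0,"wx":-8.5,"wy":0,"wz":0,"jaw":0},{"tx":0,"ty":0,"tz":0,"wx":-8.5,"wy":0,"wz":0,"jaw":0},{"tx":0,"ty":0,"tz":0,"wx":-8.5,"wy":0,"wz":0,"jaw":0},{"tx":0,"ty":0,"tz":0,"wx":-8.5,"wy":0,"wz":0,"jaw":0},{"tx":0,"ty":0,"tz":0,"wx":-8.5,"wy":0,"wz":0,"jaw":0},{"tx":0,"ty":0,"tz":0,"wx":-8.5,"wy":0,"wz":0,"jaw":0},{"tx":0,"ty":0,"tz":0,"wx":-8.5,"wy":0,"wz":0,"jaw":0},{"tx":0,"ty":0,"tz":0,"wx":-8.5,"wy":0,"wz":0,"jaw":0},{"tx":0,"ty":0.01,"tz":0.02,"wx":-2.7,"wy":0,"wz":0,"jaw":0},{"tx":0,"ty":0.015,"tz":0.04,"wx":0,"wy":0,"wz":0,"jaw":0},{"tx":0,"ty":0.015,"tz":0.04,"wx":0,"wy":0,"wz":0,"jaw":0},{"tx":0,"ty":0.015,"tz":0.04,"wx":0,"wy":0,"wz":0,"jaw":0},{"tx":0,"ty":0.01,"tz":0.03,"wx":0,"wy":0,"wz":0,"jaw":0},{"tx":0,"ty":0.004,"tz":0.01,"wx":0,"wy":0,"wz":0,"jaw":0},{"tx":0,"ty":0,"tz":0,"wx":0,"wy":0,"wz":0,"jaw":0}]'; python3 -c "
from h import *
p=jig(0,-49);plan([*p,.03],88.2)
im=grab('top','t5')
cv2.imwrite('pics/t5c.png',cv2.resize(im['pixels'][150:260,210:460,::-1],None,fx=3,fy=3))"
```

```text
time_s: 10.3
ee_pos: [0.5336, -0.0634, 0.0846]
tool_rot: [-2.046, 1.569, -0.484]
contact_force: [-0.6, -1.1, -0.9]
grip_width: 0.0093
t 10.3 pos [ 0.5336 -0.0634  0.0846] jaw phi 89.5 j6 -1.82 F [-0.6 -1.1 -0.9] gw 0.0093
  turn(tool deg) [ 1.3 -0.1  0.1]  shift after turn (mm) t [54.6 -4.   6.6]  world d [  4.2   6.5 -54.6]
```

View pics/t5c.png

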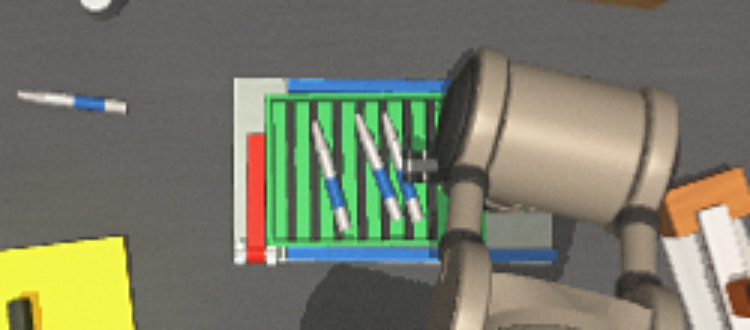

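```bash
python3 -m inch '[{"tx":0.02,"ty":-0.002,"tz":0.003,"wx":1.3,"wy":0,"wz":0,"jaw":0},{"tx":0.02,"ty":-0.002,"tz":0.002,"wx":0,"wy":0,"wz":0,"jaw":0},{"tx":0.011,"ty":0,"tz":0.001,"wx":0,"wy":0,"wz":0,"jaw":0},{"tx":0.002,"ty":0,"tz":0,"wx":0,"wy":0,"wz":0,"jaw":0}]'; python3 -c "
from h import *
p=jig(0,-49);plan([*p,.03],88.2)
im=grab('side','s6')
cv2.imwrite('pics/s6c.png',cv2.resize(im['pixels'][170:290,230:390,::-1],None,fx=5,fy=5))"
```

```text
time_s: 10.75
ee_pos: [0.5425, -0.064, 0.0308]
tool_rot: [-1.973, 1.561, -0.438]
contact_force: [-0.3, 0.3, -0.7]
grip_width: 0.0092
t 10.75 pos [ 0.5425 -0.064   0.0308] jaw phi 87.9 j6 -1.79 F [-0.3  0.3 -0.7] gw 0.0092
  turn(tool deg) [-0.3 -0.2  0.5]  shift after turn (mm) t [0.8 4.9 6.9]  world d [-4.7  7.1 -0.8]
```

View pics/s6c.png

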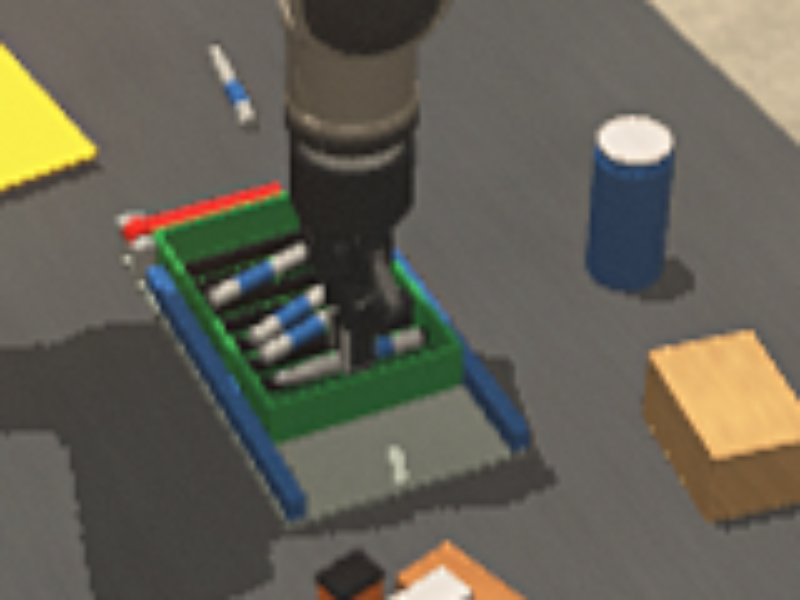

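Punch5 is held over the tray's right end (348,355 in the crop), clear of the others. I'll shift 5 mm and release.

```bash
python3 -m inch '[{"tx":0.001,"ty":0.003,"tz":0.006,"wx":0,"wy":0,"wz":0,"jaw":0},{"tx":0,"ty":0.001,"tz":0.002,"wx":0,"wy":0,"wz":0,"jaw":0},{"tx":0,"ty":0,"tz":0,"wx":0,"wy":0,"wz":0,"jaw":0.018},{"tx":0,"ty":0,"tz":0,"wx":0,"wy":0,"wz":0,"jaw":0.02},{"tx":0,"ty":0,"tz":0,"wx":0,"wy":0,"wz":0,"jaw":0.02},{"tx":-0.02,"ty":0,"tz":0,"wx":0,"wy":0,"wz":0,"jaw":0.02},{"tx":-0.04,"ty":0,"tz":0,"wx":0,"wy":0,"wz":0,"jaw":0.02},{"tx":-0.04,"ty":0,"tz":0,"wx":0,"wy":0,"wz":0,"jaw":0.03}]'; python3 -c "
from h import *
plan([.6085,.268,.10],-7.2)
"
```

```text
time_s: 11.6
ee_pos: [0.5359, -0.0554, 0.1306]
tool_rot: [-2.367, 1.567, -0.833]
contact_force: [0.9, -0.2, 0.0]
grip_width: 0.0302
t 11.6 pos [ 0.5359 -0.0554  0.1306] jaw phi 87.9 j6 -1.78 F [ 0.9 -0.2  0. ] gw 0.0302
  turn(tool deg) [-84.9  -0.2   0. ]  shift after turn (mm) t [  30.6 -330.   -31.5]  world d [ 72.6 323.4 -30.6]
```

```bash
python3 -m inch '[{"tx":0,"ty":0,"tz":0,"wx":-8.5,"wy":0,"wz":0,"jaw":0.04},{"tx":0,"ty":0,"tz":0,"wx":-8.5,"wy":0,"wz":0,"jaw":0.04},{"tx":0,"ty":0,"tz":0,"wx":-8.5,"wy":0,"wz":0,"jaw":0.04},{"tx":0,"ty":0,"tz":0,"wx":-8.5,"wy":0,"wz":0,"jaw":0.04},{"tx":0,"ty":0,"tz":0,"wx":-8.5,"wy":0,"wz":0,"jaw":0.04},{"tx":0,"ty":0,"tz":0,"wx":-8.5,"wy":0,"wz":0,"jaw":0.04},{"tx":0,"ty":0,"tz":0,"wx":-8.5,"wy":0,"wz":0,"jaw":0.04},{"tx":0,"ty":0,"tz":0,"wx":-8.5,"wy":0,"wz":0,"jaw":0.04},{"tx":0,"ty":0,"tz":0,"wx":-8.5,"wy":0,"wz":0,"jaw":0.04},{"tx":0,"ty":-0.03,"tz":-0.003,"wx":-8,"wy":0,"wz":0,"jaw":0.04},{"tx":0,"ty":-0.045,"tz":-0.004,"wx":0,"wy":0,"wz":0,"jaw":0.04},{"tx":0,"ty":-0.045,"tz":-0.004,"wx":0,"wy":0,"wz":0,"jaw":0.04},{"tx":0,"ty":-0.045,"tz":-0.004,"wx":0,"wy":0,"wz":0,"jaw":0.04},{"tx":0,"ty":-0.045,"tz":-0.004,"wx":0,"wy":0,"wz":0,"jaw":0.04},{"tx":0,"ty":-0.045,"tz":-0.004,"wx":0,"wy":0,"wz":0,"jaw":0.04},{"tx":0,"ty":-0.045,"tz":-0.004,"wx":0,"wy":0,"wz":0,"jaw":0.04},{"tx":0,"ty":-0.025,"tz":-0.003,"wx":0,"wy":0,"wz":0,"jaw":0.04},{"tx":0,"ty":0,"tz":0,"wx":0,"wy":0,"wz":0,"jaw":0.04}]'; python3 -c "
from h import *
plan([.6087,.2655,.002],-7.2)
im=grab('top','t7')
cv2.imwrite('pics/t7c.png',cv2.resize(im['pixels'][130:260,200:420,::-1],None,fx=3.5,fy=3.5))"
```

```text
time_s: 13.4
ee_pos: [0.6284, 0.29, 0.1308]
tool_rot: [2.23, 1.523, -1.063]
contact_force: [0.5, 0.1, -0.4]
grip_width: 0.0401
t 13.4 pos [0.6284 0.29   0.1308] jaw phi 171.4 j6 -2.63 F [ 0.5  0.1 -0.4] gw 0.0401
  turn(tool deg) [-1.5 -1.7 -2.2]  shift after turn (mm) t [128.8  26.8  16.5]  world d [ -19.7  -24.5 -128.8]
```

View pics/t7c.png

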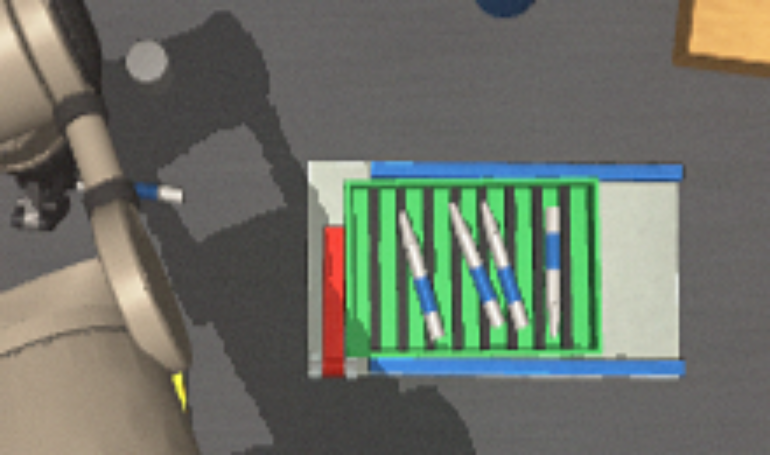

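Punch5 lies in the groove at (553,270) of the crop. Next is punch4.

```bash
python3 -m inch '[{"tx":0.03,"ty":0.015,"tz":0.01,"wx":-1.4,"wy":-1.7,"wz":-2.2,"jaw":0.04},{"tx":0.03,"ty":0.01,"tz":0.005,"wx":0,"wy":0,"wz":0,"jaw":0.04},{"tx":0.015,"ty":0,"tz":0,"wx":0,"wy":0,"wz":0,"jaw":0.04},{"tx":0,"ty":0,"tz":0,"wx":0,"wy":0,"wz":0,"jaw":0.04}]'; python3 -c "
from h import *
plan([.6087,.2655,.003],-7.2)"
```

```text
time_s: 13.85
ee_pos: [0.6099, 0.2597, 0.0559]
tool_rot: [-2.476, 1.57, 0.537]
contact_force: [-0.4, -0.2, -0.2]
grip_width: 0.04
t 13.85 pos [0.6099 0.2597 0.0559] jaw phi 172.6 j6 -2.73 F [-0.4 -0.2 -0.2] gw 0.04
  turn(tool deg) [-0.2 -0.   0. ]  shift after turn (mm) t [52.9 -5.6  2. ]  world d [ -1.2   5.8 -52.9]
```

```bash
python3 -m inch '[{"tx":0.025,"ty":-0.003,"tz":0.001,"wx":0,"wy":0,"wz":0,"jaw":0.04},{"tx":0.02,"ty":-0.002,"tz":0.001,"wx":0,"wy":0,"wz":0,"jaw":0.04},{"tx":0.006,"ty":0,"tz":0,"wx":0,"wy":0,"wz":0,"jaw":0.04},{"tx":0.001,"ty":0,"tz":0,"wx":0,"wy":0,"wz":0,"jaw":0.03},{"tx":0,"ty":0,"tz":0,"wx":0,"wy":0,"wz":0,"jaw":0},{"tx":0,"ty":0,"tz":0,"wx":0,"wy":0,"wz":0,"jaw":0},{"tx":0,"ty":0,"tz":0,"wx":0,"wy":0,"wz":0,"jaw":0},{"tx":0,"ty":0,"tz":0,"wx":0,"wy":0,"wz":0,"jaw":0},{"tx":-0.02,"ty":0,"tz":0,"wx":0,"wy":0,"wz":0,"jaw":0},{"tx":-0.04,"ty":0,"tz":0,"wx":0,"wy":0,"wz":0,"jaw":0},{"tx":-0.025,"ty":0,"tz":0,"wx":0,"wy":0,"wz":0,"jaw":0}]'; python3 -c "
from h import *
p=jig(0,81);plan([*p,.08],88.2)"
```

```text
time_s: 14.95
ee_pos: [0.6116, 0.2606, 0.0987]
tool_rot: [-2.875, 1.563, 0.133]
contact_force: [1.2, -0.4, 1.5]
grip_width: 0.0001
t 14.95 pos [0.6116 0.2606 0.0987] jaw phi 172.4 j6 -2.72 F [ 1.2 -0.4  1.5] gw 0.0001
  turn(tool deg) [84.2 -0.3  0.4]  shift after turn (mm) t [  18.7   63.8 -189.6]  world d [ -69.7 -187.5  -18.7]
```

```bash
python3 -m inch '[{"tx":-0.03,"ty":-0.04,"tz":0,"wx":0,"wy":0,"wz":0,"jaw":0.04},{"tx":0,"ty":-0.045,"tz":0.0,"wx":0,"wy":0,"wz":0,"jaw":0.04},{"tx":0,"ty":-0.03,"tz":0.0,"wx":0,"wy":0,"wz":0,"jaw":0.04}]';python3 - <<'E'
from h import *
im=grab('top','t8');st()
cv2.imwrite('pics/t8c.png',cv2.resize(im['pixels'][130:260,200:420,::-1],None,fx=3.5,fy=3.5))
im=grab('side','s8')
cv2.imwrite('pics/s8c.png',cv2.resize(im['pixels'][130:260,200:420,::-1],None,fx=3.5,fy=3.5))
E
```

```text
time_s: 15.25
ee_pos: [0.6294, 0.3719, 0.1362]
tool_rot: [-2.805, 1.555, 0.196]
contact_force: [0.2, 0.8, -0.6]
grip_width: 0.0401
{'time_s': 15.3, 'joint_pos': [0.4356, 0.7979, 0.9869, -0.002, 1.3375, -2.5685], 'ee_pos': [0.6294, 0.3765, 0.1369], 'tool_rot': [-2.6682, 1.5514, 0.3363], 'contact_force': [-2.444, 0.1481, -0.1099], 'grip_width': 0.0398}
```

View pics/t8c.png

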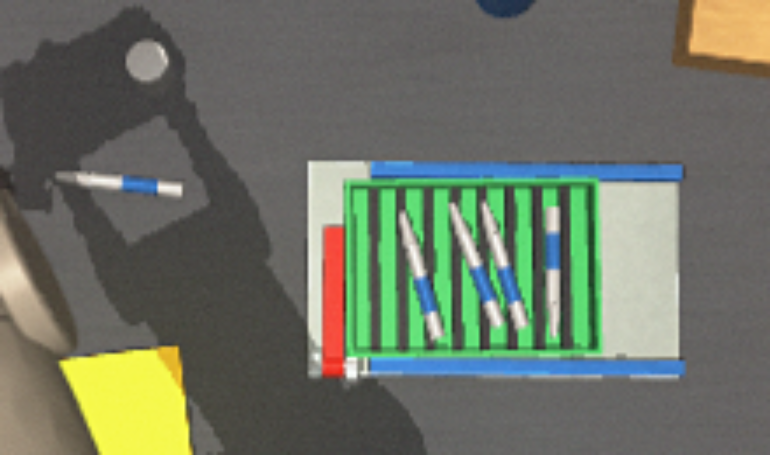

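View pics/s8c.png

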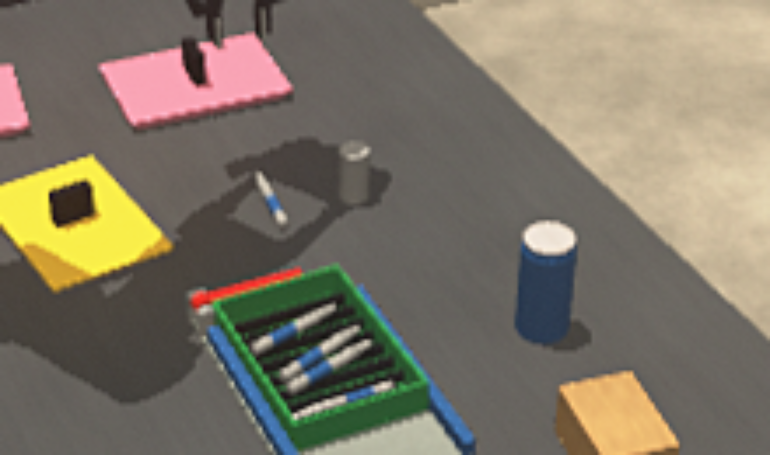

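```bash
python3 - <<'E'
from h import *
im=load('top0');im=load('t8')
h=hsv(im).astype(int);H,S,V=h[...,0],h[...,1],h[...,2]
m=(V>130)&((S<60)|((H>100)&(H<120)&(S>100)))
b=np.zeros_like(m); b[174:190,212:256]=m[174:190,212:256]
for c in comps(b,10): print(c.sum(),*rect(im,c,.008))
b2=b&(H>100)&(S>120); print(rect(im,b2,.01))
plan([.6095,.266,.06],-10)
E
```

```text
123 [613.9 274.5  96.1  10.5  81.8] (np.float64(235.7), np.float64(181.9))
(array([611.3, 258.2,  25.3,  10.1,  81.4]), (np.float64(239.7), np.float64(182.3)))
t 15.35 pos [0.6292 0.3741 0.136 ] jaw phi 172.2 j6 -2.57 F [-1.5 -1.1 -0.1] gw 0.0402
  turn(tool deg) [ 2.2 -0.9  0.4]  shift after turn (mm) t [ 76.  109.9   0.6]  world d [ -19.7 -108.1  -76. ]
```

```bash
python3 -m inch '[{"tx":0.02,"ty":0.03,"tz":0,"wx":0.4,"wy":-0.9,"wz":0.4,"jaw":0.04},{"tx":0.025,"ty":0.04,"tz":0,"wx":0,"wy":0,"wz":0,"jaw":0.04},{"tx":0.02,"ty":0.03,"tz":0,"wx":0,"wy":0,"wz":0,"jaw":0.04},{"tx":0.01,"ty":0.007,"tz":0,"wx":0,"wy":0,"wz":0,"jaw":0.04},{"tx":0,"ty":0,"tz":0,"wx":0,"wy":0,"wz":0,"jaw":0.04},{"tx":0,"ty":0,"tz":0,"wx":0,"wy":0,"wz":0,"jaw":0.04}]';python3 -c "
from h import *
plan([.6123,.266,.001],-8.2)"
```

```text
time_s: 15.95
ee_pos: [0.6137, 0.2657, 0.0598]
tool_rot: [-2.728, 1.568, 0.273]
contact_force: [0.3, 0.5, 0.2]
grip_width: 0.0401
t 15.95 pos [0.6137 0.2657 0.0598] jaw phi 172.0 j6 -2.71 F [0.3 0.5 0.2] gw 0.0401
  turn(tool deg) [ 0.2 -0.2  0.1]  shift after turn (mm) t [58.8 -0.1  1.5]  world d [ -1.4   0.3 -58.8]
```

```bash
python3 -m inch '[{"tx":0.025,"ty":0,"tz":0.001,"wx":0,"wy":0,"wz":0,"jaw":0.04},{"tx":0.02,"ty":0,"tz":0,"wx":0,"wy":0,"wz":0,"jaw":0.04},{"tx":0.01,"ty":0,"tz":0,"wx":0,"wy":0,"wz":0,"jaw":0.04},{"tx":0.002,"ty":0,"tz":0,"wx":0,"wy":0,"wz":0,"jaw":0.04},{"tx":0.001,"ty":0,"tz":0,"wx":0,"wy":0,"wz":0,"jaw":0.025}]';python3 -c "
from h import *
plan([.6123,.266,.001],-8.2)"
```

```text
time_s: 16.45
ee_pos: [0.6176, 0.2721, 0.0064]
tool_rot: [-2.653, 1.555, 0.352]
contact_force: [0.4, -0.4, 0.2]
grip_width: 0.0267
t 16.45 pos [0.6176 0.2721 0.0064] jaw phi 172.2 j6 -2.7 F [ 0.4 -0.4  0.2] gw 0.0267
  turn(tool deg) [ 0.4 -0.8  0.4]  shift after turn (mm) t [5.4 6.8 4.3]  world d [-5.3 -6.1 -5.4]
```

```bash
python3 -m inch '[{"tx":0,"ty":0.006,"tz":0.004,"wx":0,"wy":-0.8,"wz":0.4,"jaw":0.03},{"tx":0.003,"ty":0,"tz":0,"wx":0,"wy":0,"wz":0,"jaw":0.03},{"tx":0.003,"ty":0,"tz":0,"wx":0,"wy":0,"wz":0,"jaw":0.03},{"tx":0.001,"ty":0,"tz":0,"wx":0,"wy":0,"wz":0,"jaw":0.03}]';python3 -c "
from h import *
plan([.6123,.266,.001],-8.2)"
```

```text
time_s: 16.85
ee_pos: [0.614, 0.2673, 0.002]
tool_rot: [-2.609, 1.567, 0.397]
contact_force: [-0.1, 0.6, 0.5]
grip_width: 0.03
t 16.85 pos [0.614  0.2673 0.002 ] jaw phi 172.2 j6 -2.71 F [-0.1  0.6  0.5] gw 0.03
  turn(tool deg) [ 0.4 -0.2  0.1]  shift after turn (mm) t [1.  1.5 1.5]  world d [-1.7 -1.3 -1. ]
```

```bash
python3 -m inch '[{"tx":0.0015,"ty":0.001,"tz":0.0015,"wx":0,"wy":0,"wz":0,"jaw":0.02},{"tx":0.001,"ty":0,"tz":0,"wx":0,"wy":0,"wz":0,"jaw":0},{"tx":0,"ty":0,"tz":0,"wx":0,"wy":0,"wz":0,"jaw":0},{"tx":0,"ty":0,"tz":0,"wx":0,"wy":0,"wz":0,"jaw":0},{"tx":0,"ty":0,"tz":0,"wx":0,"wy":0,"wz":0,"jaw":0}]';python3 -c "
from h import *
plan([.6123,.266,.001],-8.2)"
```

```text
time_s: 17.35
ee_pos: [0.6122, 0.2664, 0.0006]
tool_rot: [-2.56, 1.566, 0.446]
contact_force: [0.4, 0.3, 1.1]
grip_width: 0.0097
t 17.35 pos [6.122e-01 2.664e-01 6.000e-04] jaw phi 172.2 j6 -2.71 F [0.4 0.3 1.1] gw 0.0097
  turn(tool deg) [ 0.4 -0.2  0.1]  shift after turn (mm) t [-0.4  0.4 -0.2]  world d [ 0.1 -0.4  0.4]
```

```bash
python3 -m inch '[{"tx":-0.01,"ty":0,"tz":0,"wx":0,"wy":0,"wz":0,"jaw":0},{"tx":-0.03,"ty":0,"tz":0,"wx":0,"wy":0,"wz":0,"jaw":0},{"tx":-0.04,"ty":0,"tz":0,"wx":0,"wy":0,"wz":0,"jaw":0},{"tx":-0.01,"ty":0,"tz":0,"wx":8.5,"wy":0,"wz":0,"jaw":0},{"tx":0,"ty":0,"tz":0,"wx":8.5,"wy":0,"wz":0,"jaw":0},{"tx":0,"ty":0,"tz":0,"wx":8.5,"wy":0,"wz":0,"jaw":0},{"tx":0,"ty":0,"tz":0,"wx":8.5,"wy":0,"wz":0,"jaw":0},{"tx":0,"ty":0,"tz":0,"wx":8.5,"wy":0,"wz":0,"jaw":0},{"tx":0,"ty":0,"tz":0,"wx":8.5,"wy":0,"wz":0,"jaw":0},{"tx":0,"ty":0,"tz":0,"wx":8.5,"wy":0,"wz":0,"jaw":0},{"tx":0,"ty":0,"tz":0,"wx":8.5,"wy":0,"wz":0,"jaw":0},{"tx":0,"ty":0,"tz":0,"wx":8.5,"wy":0,"wz":0,"jaw":0},{"tx":0,"ty":0,"tz":0,"wx":7.5,"wy":0,"wz":0,"jaw":0},{"tx":0,"ty":0,"tz":0,"wx":0,"wy":0,"wz":0,"jaw":0}]';python3 -c "
from h import *
p=jig(0,81);plan([*p,.08],88.2)"
```

```text
time_s: 18.75
ee_pos: [0.6126, 0.2662, 0.1026]
tool_rot: [-1.167, 1.562, 0.346]
contact_force: [-0.2, -0.4, -1.1]
grip_width: 0.0093
t 18.75 pos [0.6126 0.2662 0.1026] jaw phi 86.7 j6 -1.22 F [-0.2 -0.4 -1.1] gw 0.0093
  turn(tool deg) [-1.5  0.2  0.5]  shift after turn (mm) t [  22.6   64.6 -195.2]  world d [ -70.7 -193.1  -22.6]
```

```bash
python3 -m inch '[{"tx":0,"ty":0.01,"tz":-0.025,"wx":-1.5,"wy":0,"wz":0.5,"jaw":0},{"tx":0,"ty":0.015,"tz":-0.04,"wx":0,"wy":0,"wz":0,"jaw":0},{"tx":0,"ty":0.015,"tz":-0.04,"wx":0,"wy":0,"wz":0,"jaw":0},{"tx":0,"ty":0.015,"tz":-0.04,"wx":0,"wy":0,"wz":0,"jaw":0},{"tx":0,"ty":0.012,"tz":-0.03,"wx":0,"wy":0,"wz":0,"jaw":0},{"tx":0,"ty":0.004,"tz":-0.01,"wx":0,"wy":0,"wz":0,"jaw":0},{"tx":0,"ty":0,"tz":0,"wx":0,"wy":0,"wz":0,"jaw":0}]';python3 -c "
from h import *
p=jig(-8,81);plan([*p,.034],88.2)"
```

```text
time_s: 19.45
ee_pos: [0.535, 0.0786, 0.1042]
tool_rot: [-0.767, 1.564, 0.802]
contact_force: [-0.1, -0.0, -0.2]
grip_width: 0.0097
t 19.45 pos [0.535  0.0786 0.1042] jaw phi 89.9 j6 -1.57 F [-0.1 -0.  -0.2] gw 0.0097
  turn(tool deg) [1.7 0.3 0.3]  shift after turn (mm) t [70.2  1.  -5.3]  world d [ -1.2  -5.3 -70.2]
```

```bash
python3 -m inch '[{"tx":0.02,"ty":0.001,"tz":-0.003,"wx":1.7,"wy":0,"wz":0.3,"jaw":0},{"tx":0.025,"ty":0,"tz":-0.002,"wx":0,"wy":0,"wz":0,"jaw":0},{"tx":0.008,"ty":0,"tz":0,"wx":0,"wy":0,"wz":0,"jaw":0},{"tx":0,"ty":0,"tz":0,"wx":0,"wy":0,"wz":0,"jaw":0}]';python3 -c "
from h import *
p=jig(-8,81);plan([*p,.034],88.2)"
```

```text
time_s: 19.85
ee_pos: [0.5382, 0.0774, 0.052]
tool_rot: [-0.769, 1.562, 0.777]
contact_force: [-0.1, 0.5, -1.1]
grip_width: 0.0097
t 19.85 pos [0.5382 0.0774 0.052 ] jaw phi 88.6 j6 -1.55 F [-0.1  0.5 -1.1] gw 0.0097
  turn(tool deg) [0.4 0.4 0.3]  shift after turn (mm) t [18.   4.2 -4.2]  world d [ -4.3  -4.1 -18. ]
```

```bash
python3 -m inch '[{"tx":0.005,"ty":0.004,"tz":-0.004,"wx":0,"wy":0.4,"wz":0.3,"jaw":0},{"tx":0.009,"ty":0,"tz":-0.001,"wx":0,"wy":0,"wz":0,"jaw":0},{"tx":0.003,"ty":0,"tz":0,"wx":0,"wy":0,"wz":0,"jaw":0},{"tx":0,"ty":0,"tz":0,"wx":0,"wy":0,"wz":0,"jaw":0}]';python3 -c "
from h import *
p=jig(-8,81);plan([*p,.034],88.2)
im=grab('side','s9')
cv2.imwrite('pics/s9c.png',cv2.resize(im['pixels'][170:290,230:390,::-1],None,fx=5,fy=5))"
```

```text
time_s: 20.25
ee_pos: [0.5356, 0.0738, 0.0357]
tool_rot: [-1.848, 1.567, -0.299]
contact_force: [0.4, -0.2, -1.2]
grip_width: 0.0098
t 20.25 pos [0.5356 0.0738 0.0357] jaw phi 88.8 j6 -1.55 F [ 0.4 -0.2 -1.2] gw 0.0098
  turn(tool deg) [ 0.6 -0.1  0.2]  shift after turn (mm) t [ 1.7  1.7 -0.6]  world d [-1.7 -0.5 -1.7]
```

View pics/s9c.png

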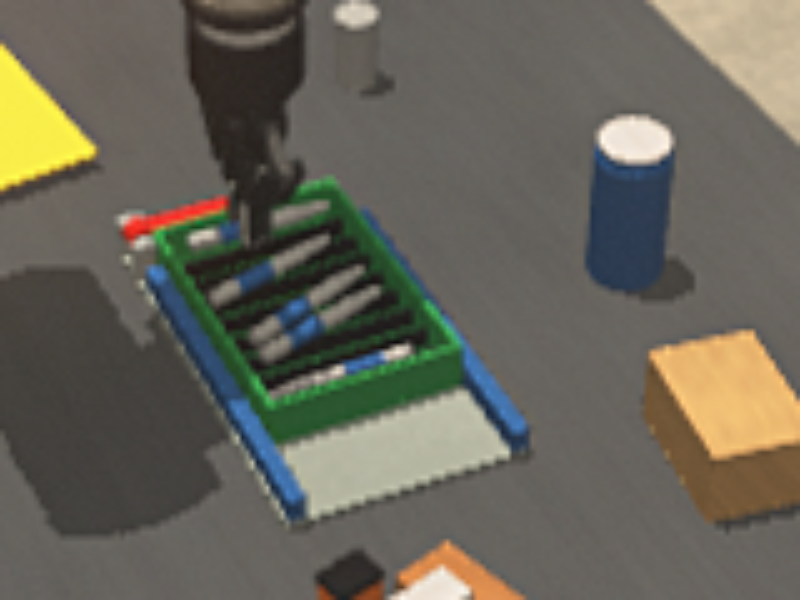

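Punch4 is held level inside the tray's left end (250,225 in the crop). Releasing it.

```bash
python3 -m inch '[{"tx":0,"ty":0,"tz":0,"wx":0,"wy":0,"wz":0,"jaw":0.018},{"tx":0,"ty":0,"tz":0,"wx":0,"wy":0,"wz":0,"jaw":0.02},{"tx":0,"ty":0,"tz":0,"wx":0,"wy":0,"wz":0,"jaw":0.02},{"tx":-0.02,"ty":0,"tz":0,"wx":0,"wy":0,"wz":0,"jaw":0.02},{"tx":-0.04,"ty":0,"tz":0,"wx":0,"wy":0,"wz":0,"jaw":0.03},{"tx":-0.05,"ty":0,"tz":0,"wx":0,"wy":0,"wz":0,"jaw":0.04},{"tx":-0.03,"ty":0,"tz":0,"wx":0,"wy":0,"wz":0,"jaw":0.06},{"tx":0,"ty":0,"tz":-0.03,"wx":0,"wy":0,"wz":0,"jaw":0.06},{"tx":0,"ty":0.01,"tz":-0.045,"wx":0,"wy":0,"wz":0,"jaw":0.06},{"tx":0,"ty":0.01,"tz":-0.045,"wx":0,"wy":0,"wz":0,"jaw":0.06},{"tx":0,"ty":0.01,"tz":-0.045,"wx":0,"wy":0,"wz":0,"jaw":0.06}]';python3 - <<'E'
from h import *
im=grab('top','t10');st()
cv2.imwrite('pics/t10c.png',cv2.resize(im['pixels'][150:310,270:500,::-1],None,fx=3.4,fy=3.4))
E
```

```text
time_s: 21.4
ee_pos: [0.5034, -0.0907, 0.185]
tool_rot: [-1.697, 1.558, -0.138]
contact_force: [1.0, -0.2, -0.8]
grip_width: 0.06
{'time_s': 21.45, 'joint_pos': [-0.3402, 0.3538, 1.6431, -0.0014, 1.1321, -1.8947], 'ee_pos': [0.5021, -0.0971, 0.185], 'tool_rot': [-1.9981, 1.5581, -0.4431], 'contact_force': [0.2356, -6.1768, 0.326], 'grip_width': 0.0597}
```

View pics/t10c.png

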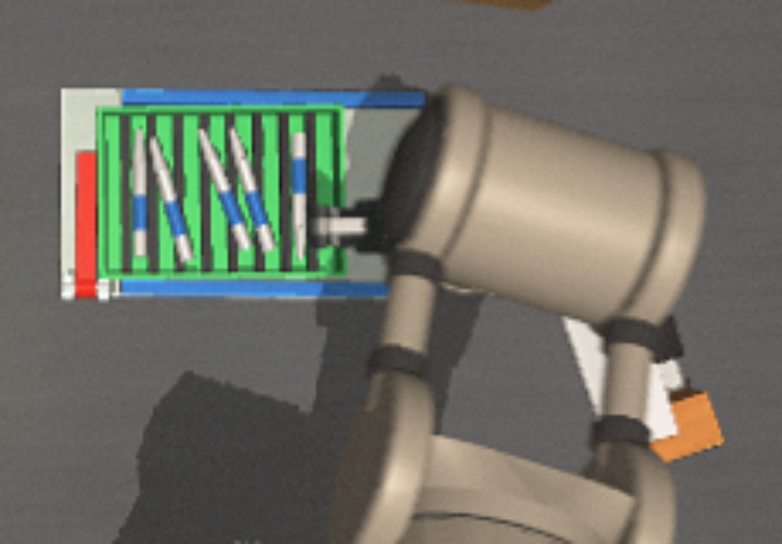

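```bash
python3 - <<'E'
from h import *
im=load('top0');h=hsv(im).astype(int);H,S,V=h[...,0],h[...,1],h[...,2]
C=cloud(im)
b=np.zeros(V.shape,bool); b[200:295,425:490]=True
hd=b&(S<40)&(C[...,2]>.053)&(C[...,2]<.075)
for c in comps(hd,20): print('head',c.sum(),*rect(im,c,.060), np.median(C[c][:,2]))
ends=b&(S<60)&(V<90)&(C[...,2]>.1)
for c in comps(b&(C[...,2]>.095),5): print('top',c.sum(),*rect(im,c,.118),C[c].mean(0).round(4),C[c][:,2].max())
cv2.imwrite('pics/r.png',cv2.resize(im['pixels'][195:300,420:495,::-1],None,fx=5.5,fy=5.5,interpolation=cv2.INTER_NEAREST))
s=load('side0');cv2.imwrite('pics/rs.png',cv2.resize(s['pixels'][265:350,255:350,::-1],None,fx=6,fy=6,interpolation=cv2.INTER_NEAREST))
E
```

```text
head 516 [ 419.1 -299.3  158.7   28.6   14.3] (np.float64(454.9), np.float64(248.9)) 0.06019721557365154
top 160 [ 420.  -297.1   33.1   30.1   13.5] (np.float64(463.0), np.float64(249.2)) [ 0.4202 -0.2955  0.1218] 1.190914919657661
```

View pics/r.png

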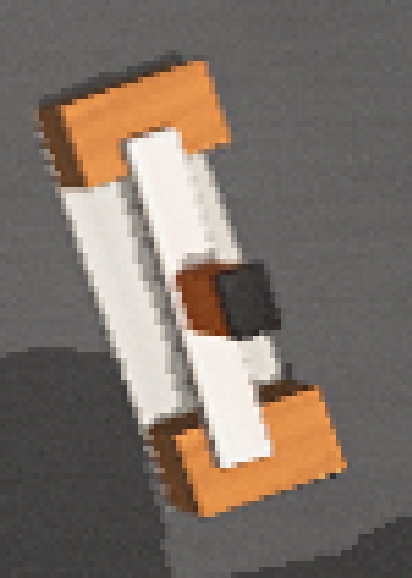

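View pics/rs.png

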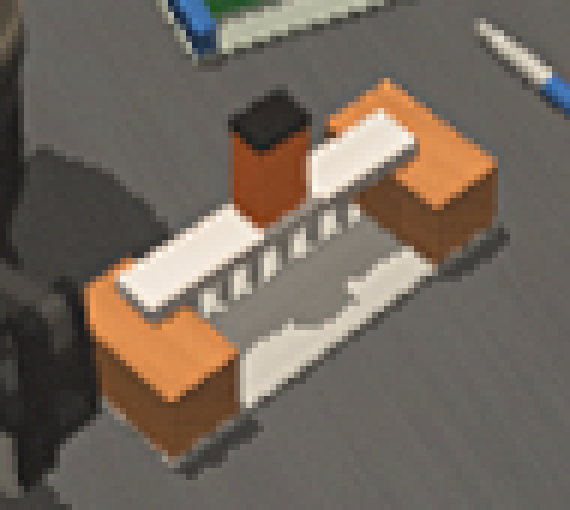

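```bash
python3 -m inch '[{"tx":0,"ty":0.02,"tz":-0.03,"wx":-7,"wy":0,"wz":0,"jaw":0.06},{"tx":0,"ty":0.02,"tz":-0.045,"wx":-7.3,"wy":0,"wz":0,"jaw":0.06},{"tx":0,"ty":0.02,"tz":-0.045,"wx":0,"wy":0,"wz":0,"jaw":0.06},{"tx":0,"ty":0.01,"tz":-0.04,"wx":0,"wy":0,"wz":0,"jaw":0.06},{"tx":0,"ty":0,"tz":-0.01,"wx":0,"wy":0,"wz":0,"jaw":0.06},{"tx":0,"ty":0,"tz":0,"wx":0,"wy":0,"wz":0,"jaw":0.06}]';python3 -c "
from h import *
plan([.419,-.299,.15],104.3)"
```

```text
time_s: 22.05
ee_pos: [0.4574, -0.2797, 0.1871]
tool_rot: [-2.259, 1.554, -0.456]
contact_force: [-1.0, -0.2, 0.7]
grip_width: 0.0597
t 22.05 pos [ 0.4574 -0.2797  0.1871] jaw phi 103.3 j6 -2.5 F [-1.  -0.2  0.7] gw 0.0597
  turn(tool deg) [-1.  -0.6  0.7]  shift after turn (mm) t [37.1 42.  -9.2]  world d [-38.4 -19.3 -37.1]
```

```bash
python3 -m inch '[{"tx":0.01,"ty":0.025,"tz":-0.005,"wx":-1,"wy":-0.6,"wz":0.7,"jaw":0.06},{"tx":0.015,"ty":0.015,"tz":-0.004,"wx":0,"wy":0,"wz":0,"jaw":0.06},{"tx":0.01,"ty":0,"tz":0,"wx":0,"wy":0,"wz":0,"jaw":0.06},{"tx":0,"ty":0,"tz":0,"wx":0,"wy":0,"wz":0,"jaw":0.06},{"tx":0,"ty":0,"tz":0,"wx":0,"wy":0,"wz":0,"jaw":0.06}]';python3 -c "
from h import *
plan([.419,-.299,.068],104.3)
im=grab('side','s11')
cv2.imwrite('pics/s11c.png',cv2.resize(im['pixels'][230:350,230:390,::-1],None,fx=5,fy=5))"
```

```text
time_s: 22.55
ee_pos: [0.4224, -0.2927, 0.1514]
tool_rot: [-0.965, 1.569, 0.86]
contact_force: [-0.2, 0.4, 0.4]
grip_width: 0.0598
t 22.55 pos [ 0.4224 -0.2927  0.1514] jaw phi 104.6 j6 -2.58 F [-0.2  0.4  0.4] gw 0.0598
  turn(tool deg) [0.3 0.1 0.1]  shift after turn (mm) t [83.4  4.9 -5.3]  world d [ -3.4  -6.3 -83.4]
```

View pics/s11c.png

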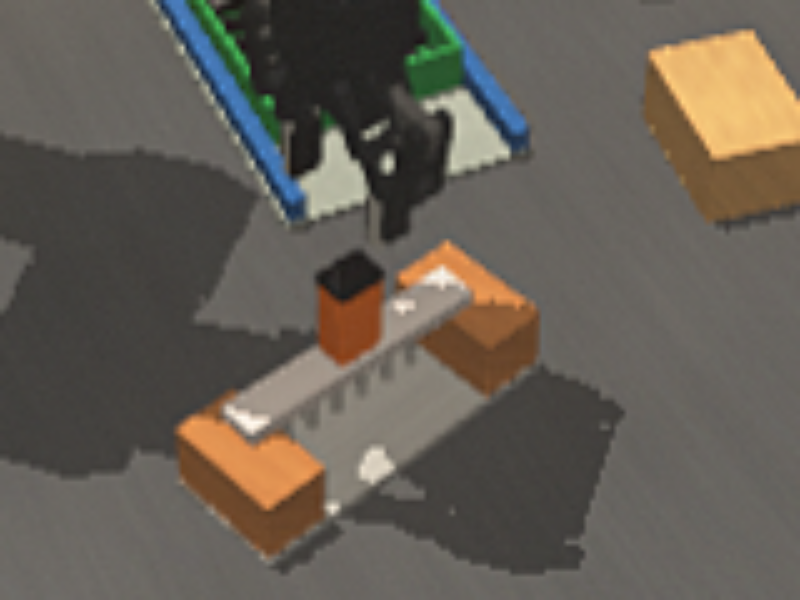

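Fingers straddle the handle (350,290 in the crop). Descending.

```bash
python3 -m inch '[{"tx":0.01,"ty":0.005,"tz":-0.005,"wx":0,"wy":0,"wz":0,"jaw":0.06},{"tx":0.02,"ty":0,"tz":0,"wx":0,"wy":0,"wz":0,"jaw":0.06},{"tx":0.02,"ty":0,"tz":0,"wx":0,"wy":0,"wz":0,"jaw":0.06},{"tx":0.005,"ty":0,"tz":0,"wx":0,"wy":0,"wz":0,"jaw":0.06},{"tx":0,"ty":0,"tz":0,"wx":0,"wy":0,"wz":0,"jaw":0.06}]';python3 -c "
from h import *
plan([.419,-.299,.068],104.3)"
```

```text
time_s: 23.1
ee_pos: [0.4215, -0.2994, 0.0956]
tool_rot: [-2.209, 1.565, -0.38]
contact_force: [0.4, -0.7, 0.7]
grip_width: 0.0599
t 23.1 pos [ 0.4215 -0.2994  0.0956] jaw phi 104.8 j6 -2.6 F [ 0.4 -0.7  0.7] gw 0.0599
  turn(tool deg) [ 0.5 -0.2  0.3]  shift after turn (mm) t [27.6  2.3  1. ]  world d [ -2.5   0.4 -27.6]
```

```bash
python3 -m inch '[{"tx":0.015,"ty":0.002,"tz":0,"wx":0.5,"wy":-0.2,"wz":0.3,"jaw":0.06},{"tx":0.01,"ty":0,"tz":0,"wx":0,"wy":0,"wz":0,"jaw":0.06},{"tx":0.003,"ty":0,"tz":0,"wx":0,"wy":0,"wz":0,"jaw":0.06},{"tx":0,"ty":0,"tz":0,"wx":0,"wy":0,"wz":0,"jaw":0.06}]';python3 -c "
from h import *
plan([.419,-.299,.068],104.3)"
```

```text
time_s: 23.5
ee_pos: [0.4203, -0.3008, 0.0666]
tool_rot: [-2.942, 1.569, -1.123]
contact_force: [0.3, -0.0, -0.3]
grip_width: 0.0603
t 23.5 pos [ 0.4203 -0.3008  0.0666] jaw phi 104.2 j6 -2.59 F [ 0.3 -0.  -0.3] gw 0.0603
  turn(tool deg) [-0.1 -0.1  0. ]  shift after turn (mm) t [-1.4  0.8  2.1]  world d [-1.3  1.8  1.4]
```

Close gripping firmly.

```bash
python3 -m inch '[{"tx":0,"ty":0,"tz":0.001,"wx":0,"wy":0,"wz":0,"jaw":0.03},{"tx":0,"ty":0,"tz":0,"wx":0,"wy":0,"wz":0,"jaw":0.015},{"tx":0,"ty":0,"tz":0,"wx":0,"wy":0,"wz":0,"jaw":0.0},{"tx":0,"ty":0,"tz":0,"wx":0,"wy":0,"wz":0,"jaw":0},{"tx":0,"ty":0,"tz":0,"wx":0,"wy":0,"wz":0,"jaw":0}]' 100;python3 -c "
from h import *
plan([.419,-.299,.068],104.3)"
```

```text
time_s: 24.0
ee_pos: [0.4205, -0.3002, 0.0677]
tool_rot: [-2.762, 1.567, -0.943]
contact_force: [0.0, -0.6, -2.1]
grip_width: 0.0213
t 24.0 pos [ 0.4205 -0.3002  0.0677] jaw phi 104.3 j6 -2.59 F [ 0.  -0.6 -2.1] gw 0.0213
  turn(tool deg) [-0.  -0.2  0.1]  shift after turn (mm) t [-0.3  1.1  1.6]  world d [-1.5  1.2  0.3]
```

```bash
python3 -m inch '[{"tx":-0.01,"ty":0,"tz":0,"wx":0,"wy":0,"wz":0,"jaw":0},{"tx":-0.02,"ty":0,"tz":0,"wx":0,"wy":0,"wz":0,"jaw":0},{"tx":-0.025,"ty":0,"tz":0,"wx":0,"wy":0,"wz":0,"jaw":0},{"tx":-0.025,"ty":0,"tz":0,"wx":0,"wy":0,"wz":0,"jaw":0},{"tx":-0.01,"ty":0,"tz":0,"wx":4,"wy":0,"wz":0,"jaw":0},{"tx":0,"ty":0,"tz":0,"wx":6,"wy":0,"wz":0,"jaw":0},{"tx":0,"ty":0,"tz":0,"wx":6,"wy":0,"wz":0,"jaw":0},{"tx":0,"ty":0,"tz":0,"wx":0,"wy":0,"wz":0,"jaw":0}]' 100;python3 -c "
from h import *
p=jig(0,83);plan([*p,.15],88.2)
im=grab('side','s12')
cv2.imwrite('pics/s12c.png',cv2.resize(im['pixels'][200:350,230:390,::-1],None,fx=4,fy=4))"
```

```text
time_s: 24.8
ee_pos: [0.42, -0.2995, 0.166]
tool_rot: [-2.405, 1.566, -0.874]
contact_force: [0.2, 0.6, -2.2]
grip_width: 0.021
t 24.8 pos [ 0.42   -0.2995  0.166 ] jaw phi 87.7 j6 -2.3 F [ 0.2  0.6 -2.2] gw 0.021
  turn(tool deg) [-0.5 -0.2  0.2]  shift after turn (mm) t [  16.  -110.1  378.2]  world d [121.9 374.6 -16. ]
```

View pics/s12c.png

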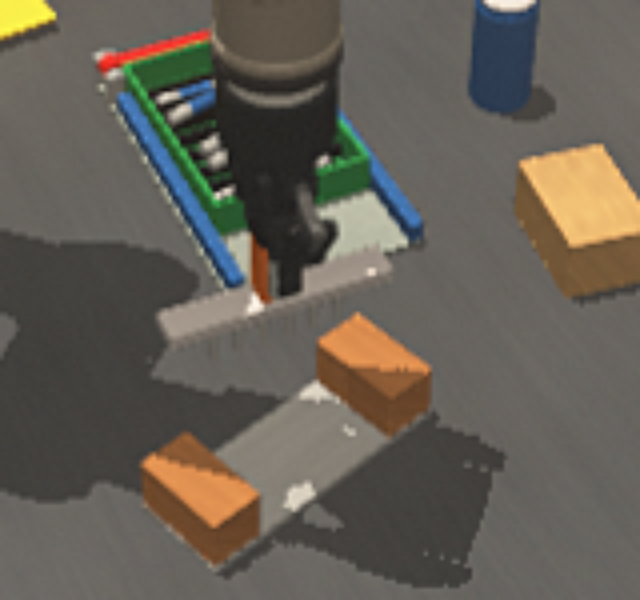

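```bash
python3 -m inch '[{"tx":0,"ty":-0.006,"tz":0.02,"wx":-0.4,"wy":0,"wz":0,"jaw":0},{"tx":0,"ty":-0.01,"tz":0.035,"wx":0,"wy":0,"wz":0,"jaw":0},{"tx":0,"ty":-0.01,"tz":0.035,"wx":0,"wy":0,"wz":0,"jaw":0},{"tx":0,"ty":-0.01,"tz":0.035,"wx":0,"wy":0,"wz":0,"jaw":0},{"tx":0,"ty":-0.01,"tz":0.035,"wx":0,"wy":0,"wz":0,"jaw":0},{"tx":0,"ty":-0.01,"tz":0.035,"wx":0,"wy":0,"wz":0,"jaw":0},{"tx":0,"ty":-0.01,"tz":0.035,"wx":0,"wy":0,"wz":0,"jaw":0},{"tx":0,"ty":-0.01,"tz":0.035,"wx":0,"wy":0,"wz":0,"jaw":0},{"tx":0,"ty":-0.01,"tz":0.035,"wx":0,"wy":0,"wz":0,"jaw":0},{"tx":0,"ty":-0.01,"tz":0.035,"wx":0,"wy":0,"wz":0,"jaw":0},{"tx":0,"ty":-0.008,"tz":0.025,"wx":0,"wy":0,"wz":0,"jaw":0},{"tx":0,"ty":0,"tz":0,"wx":0,"wy":0,"wz":0,"jaw":0},{"tx":0,"ty":0,"tz":0,"wx":0,"wy":0,"wz":0,"jaw":0}]' 100;python3 -c "
from h import *
p=jig(0,83);plan([*p,.11],88.2)"
```

```text
time_s: 26.15
ee_pos: [0.5324, 0.0722, 0.1654]
tool_rot: [-2.771, 1.566, -1.193]
contact_force: [0.4, -0.4, -2.1]
grip_width: 0.0213
t 26.15 pos [0.5324 0.0722 0.1654] jaw phi 90.4 j6 -1.58 F [ 0.4 -0.4 -2.1] gw 0.0213
  turn(tool deg) [ 2.2 -0.3  0.1]  shift after turn (mm) t [55.4 -9.5  3.1]  world d [  9.6   2.8 -55.4]
```

```bash
python3 -m inch '[{"tx":0.01,"ty":-0.005,"tz":0.003,"wx":2.2,"wy":0,"wz":0,"jaw":0},{"tx":0.02,"ty":-0.005,"tz":0,"wx":0,"wy":0,"wz":0,"jaw":0},{"tx":0.02,"ty":0,"tz":0,"wx":0,"wy":0,"wz":0,"jaw":0},{"tx":0.005,"ty":0,"tz":0,"wx":0,"wy":0,"wz":0,"jaw":0},{"tx":0,"ty":0,"tz":0,"wx":0,"wy":0,"wz":0,"jaw":0}]' 100;python3 -c "
from h import *
p=jig(0,83);plan([*p,.077],88.2)
im=grab('top','t13')
cv2.imwrite('pics/t13c.png',cv2.resize(im['pixels'][150:270,260:420,::-1],None,fx=5,fy=5))"
```

```text
time_s: 26.65
ee_pos: [0.5422, 0.0702, 0.11]
tool_rot: [-2.737, 1.565, -1.196]
contact_force: [0.0, -0.8, -0.7]
grip_width: 0.0209
t 26.65 pos [0.5422 0.0702 0.11  ] jaw phi 88.3 j6 -1.55 F [ 0.  -0.8 -0.7] gw 0.0209
  turn(tool deg) [ 0.1 -0.3  0.1]  shift after turn (mm) t [33.   0.5  4.8]  world d [ -0.3   4.9 -33. ]
```

View pics/t13c.png

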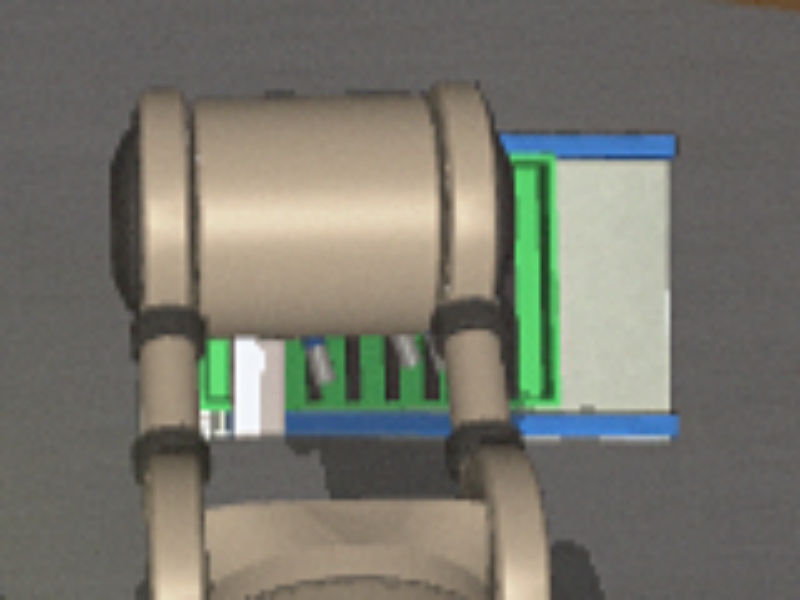

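```bash
python3 -m inch '[{"tx":0,"ty":0,"tz":0.006,"wx":0,"wy":-0.3,"wz":0,"jaw":0},{"tx":0.012,"ty":0,"tz":0,"wx":0,"wy":0,"wz":0,"jaw":0},{"tx":0.013,"ty":0,"tz":0,"wx":0,"wy":0,"wz":0,"jaw":0},{"tx":0.004,"ty":0,"tz":0,"wx":0,"wy":0,"wz":0,"jaw":0},{"tx":0,"ty":0,"tz":0,"wx":0,"wy":0,"wz":0,"jaw":0}]' 100;python3 -c "
from h import *
p=jig(0,83);plan([*p,.0765],88.2)"
```

```text
time_s: 27.2
ee_pos: [0.5443, 0.0763, 0.0827]
tool_rot: [-1.541, 1.562, 0.0]
contact_force: [0.4, 0.1, -1.8]
grip_width: 0.021
t 27.2 pos [0.5443 0.0763 0.0827] jaw phi 88.3 j6 -1.54 F [ 0.4  0.1 -1.8] gw 0.021
  turn(tool deg) [0.1 0.  0.5]  shift after turn (mm) t [ 6.2  2.4 -1.4]  world d [-2.4 -1.3 -6.2]
```

```bash
python3 -m inch '[{"tx":0.004,"ty":0.002,"tz":-0.001,"wx":0,"wy":0,"wz":0.5,"jaw":0},{"tx":0.002,"ty":0,"tz":0,"wx":0,"wy":0,"wz":0,"jaw":0},{"tx":0,"ty":0,"tz":0,"wx":0,"wy":0,"wz":0,"jaw":0}]' 100;python3 -c "
from h import *
p=jig(0,83);plan([*p,.0765],88.2)"
```

```text
time_s: 27.5
ee_pos: [0.5426, 0.0754, 0.0769]
tool_rot: [-0.973, 1.57, 0.568]
contact_force: [0.1, -0.2, -0.4]
grip_width: 0.0205
t 27.5 pos [0.5426 0.0754 0.0769] jaw phi 88.3 j6 -1.54 F [ 0.1 -0.2 -0.4] gw 0.0205
  turn(tool deg) [0.1 0.  0. ]  shift after turn (mm) t [ 0.4  0.7 -0.4]  world d [-0.7 -0.3 -0.4]
```

```bash
python3 -m inch '[{"tx":0.0005,"ty":0,"tz":-0.004,"wx":0,"wy":0,"wz":0,"jaw":0},{"tx":0,"ty":0,"tz":-0.004,"wx":0,"wy":0,"wz":0,"jaw":0},{"tx":0,"ty":0,"tz":-0.004,"wx":0,"wy":0,"wz":0,"jaw":0},{"tx":0,"ty":0,"tz":-0.004,"wx":0,"wy":0,"wz":0,"jaw":0},{"tx":0,"ty":0,"tz":-0.004,"wx":0,"wy":0,"wz":0,"jaw":0},{"tx":0,"ty":0,"tz":-0.004,"wx":0,"wy":0,"wz":0,"jaw":0},{"tx":0,"ty":0,"tz":-0.004,"wx":0,"wy":0,"wz":0,"jaw":0},{"tx":0,"ty":0,"tz":-0.004,"wx":0,"wy":0,"wz":0,"jaw":0}]' 100;python3 -c "
from h import *
p=jig(0,50);plan([*p,.0765],88.2)"
```

```text
time_s: 28.3
ee_pos: [0.5422, 0.0406, 0.0772]
tool_rot: [-1.476, 1.568, 0.065]
contact_force: [0.2, 0.2, -2.2]
grip_width: 0.0207
t 28.3 pos [0.5422 0.0406 0.0772] jaw phi 88.3 j6 -1.61 F [ 0.2  0.2 -2.2] gw 0.0207
  turn(tool deg) [0.1 0.  0.1]  shift after turn (mm) t [0.7 1.4 1.5]  world d [-1.4  1.5 -0.7]
```

```bash
python3 -m inch '[{"tx":0.0007,"ty":0.001,"tz":-0.004,"wx":0,"wy":0,"wz":0,"jaw":0},{"tx":0,"ty":0,"tz":-0.004,"wx":0,"wy":0,"wz":0,"jaw":0},{"tx":0,"ty":0,"tz":-0.004,"wx":0,"wy":0,"wz":0,"jaw":0},{"tx":0,"ty":0,"tz":-0.004,"wx":0,"wy":0,"wz":0,"jaw":0},{"tx":0,"ty":0,"tz":-0.004,"wx":0,"wy":0,"wz":0,"jaw":0}]' 100;python3 -c "
from h import *
p=jig(0,50);plan([*p,.0765],88.2)
im=grab('side','s14')
cv2.imwrite('pics/s14c.png',cv2.resize(im['pixels'][190:280,240:350,::-1],None,fx=7,fy=6))"
```

```text
time_s: 28.8
ee_pos: [0.5403, 0.0188, 0.0763]
tool_rot: [-1.452, 1.569, 0.089]
contact_force: [0.0, 0.5, -1.1]
grip_width: 0.0207
t 28.8 pos [0.5403 0.0188 0.0763] jaw phi 88.3 j6 -1.65 F [ 0.   0.5 -1.1] gw 0.0207
  turn(tool deg) [0.1 0.  0.1]  shift after turn (mm) t [-0.2  0.2 23.3]  world d [ 0.5 23.3  0.2]
```

View pics/s14c.png

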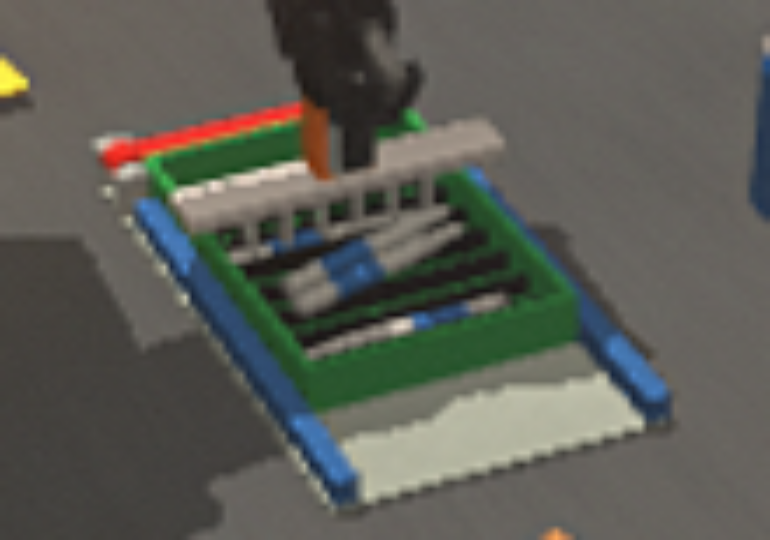

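A has dropped into a groove behind the teeth (290,245). B and C are being pushed together at (350,275).

```bash
python3 -m inch '[{"tx":0,"ty":0,"tz":-0.003,"wx":0,"wy":0,"wz":0,"jaw":0},{"tx":0,"ty":0,"tz":-0.003,"wx":0,"wy":0,"wz":0,"jaw":0},{"tx":0,"ty":0,"tz":-0.003,"wx":0,"wy":0,"wz":0,"jaw":0},{"tx":0,"ty":0,"tz":-0.003,"wx":0,"wy":0,"wz":0,"jaw":0},{"tx":0,"ty":0,"tz":-0.003,"wx":0,"wy":0,"wz":0,"jaw":0},{"tx":0,"ty":0,"tz":-0.003,"wx":0,"wy":0,"wz":0,"jaw":0},{"tx":0,"ty":0,"tz":-0.003,"wx":0,"wy":0,"wz":0,"jaw":0},{"tx":0,"ty":0,"tz":-0.003,"wx":0,"wy":0,"wz":0,"jaw":0}]' 100;python3 -c "
from h import *
p=jig(0,0);plan([*p,.0765],88.2)
im=grab('side','s15')
cv2.imwrite('pics/s15c.png',cv2.resize(im['pixels'][190:280,240:350,::-1],None,fx=7,fy=6))"
```

```text
time_s: 29.65
ee_pos: [0.5396, -0.0076, 0.0764]
tool_rot: [-1.575, 1.569, -0.033]
contact_force: [0.3, -0.7, -1.5]
grip_width: 0.0212
t 29.65 pos [ 0.5396 -0.0076  0.0764] jaw phi 88.3 j6 -1.7 F [ 0.3 -0.7 -1.5] gw 0.0212
  turn(tool deg) [ 0.1 -0.   0.1]  shift after turn (mm) t [-0.1  0.3 -0.3]  world d [-0.3 -0.3  0.1]
```

View pics/s15c.png

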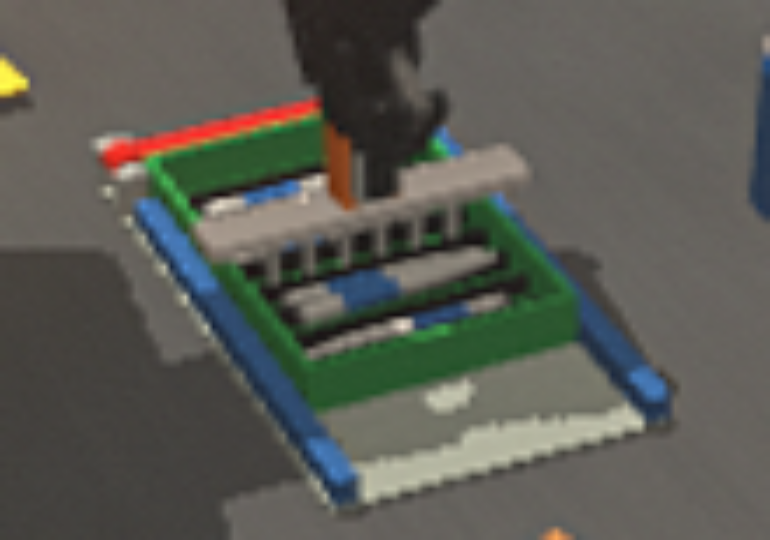

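```bash
python3 -m inch '[{"tx":0,"ty":0,"tz":-0.003,"wx":0,"wy":0,"wz":0,"jaw":0},{"tx":0,"ty":0,"tz":-0.003,"wx":0,"wy":0,"wz":0,"jaw":0},{"tx":0,"ty":0,"tz":-0.003,"wx":0,"wy":0,"wz":0,"jaw":0},{"tx":0,"ty":0,"tz":-0.003,"wx":0,"wy":0,"wz":0,"jaw":0},{"tx":0,"ty":0,"tz":-0.003,"wx":0,"wy":0,"wz":0,"jaw":0},{"tx":0,"ty":0,"tz":-0.003,"wx":0,"wy":0,"wz":0,"jaw":0},{"tx":0,"ty":0,"tz":-0.003,"wx":0,"wy":0,"wz":0,"jaw":0},{"tx":0,"ty":0,"tz":-0.003,"wx":0,"wy":0,"wz":0,"jaw":0}]' 100;python3 -c "
from h import *
p=jig(0,-30);plan([*p,.0765],88.2)
im=grab('side','s16')
cv2.imwrite('pics/s16c.png',cv2.resize(im['pixels'][190:280,240:350,::-1],None,fx=7,fy=6))"
```

```text
time_s: 30.5
ee_pos: [0.5389, -0.034, 0.0764]
tool_rot: [-1.658, 1.569, -0.116]
contact_force: [0.4, -0.3, -1.9]
grip_width: 0.0207
t 30.5 pos [ 0.5389 -0.034   0.0764] jaw phi 88.3 j6 -1.75 F [ 0.4 -0.3 -1.9] gw 0.0207
  turn(tool deg) [ 0.1 -0.   0.1]  shift after turn (mm) t [-0.1  0.4 -3.9]  world d [-0.5 -3.9  0.1]
```

View pics/s16c.png

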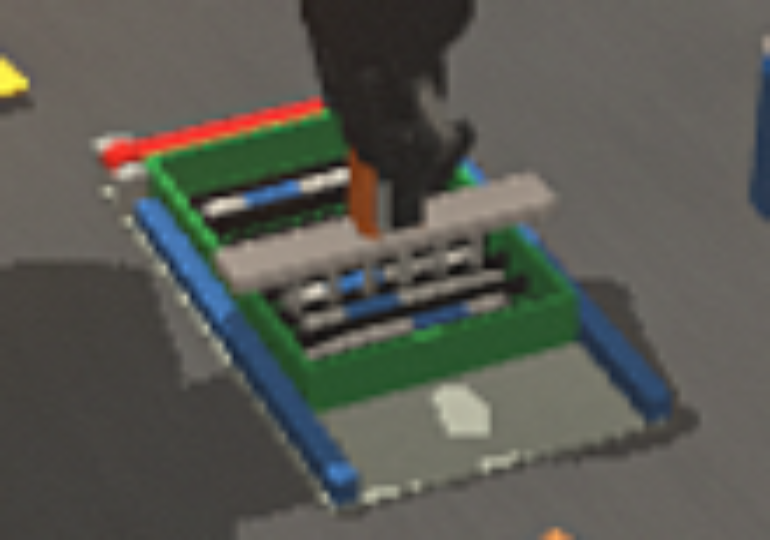

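```bash
python3 -m inch '[{"tx":0,"ty":0,"tz":-0.004,"wx":0,"wy":0,"wz":0,"jaw":0},{"tx":0,"ty":0,"tz":-0.004,"wx":0,"wy":0,"wz":0,"jaw":0},{"tx":0,"ty":0,"tz":-0.004,"wx":0,"wy":0,"wz":0,"jaw":0},{"tx":0,"ty":0,"tz":-0.004,"wx":0,"wy":0,"wz":0,"jaw":0},{"tx":0,"ty":0,"tz":-0.004,"wx":0,"wy":0,"wz":0,"jaw":0},{"tx":0,"ty":0,"tz":-0.004,"wx":0,"wy":0,"wz":0,"jaw":0},{"tx":0,"ty":0,"tz":-0.002,"wx":0,"wy":0,"wz":0,"jaw":0},{"tx":-0.02,"ty":0,"tz":0,"wx":0,"wy":0,"wz":0,"jaw":0},{"tx":-0.04,"ty":0,"tz":0,"wx":0,"wy":0,"wz":0,"jaw":0},{"tx":-0.02,"ty":0,"tz":-0.02,"wx":0,"wy":0,"wz":0,"jaw":0},{"tx":0,"ty":0.02,"tz":-0.04,"wx":0,"wy":0,"wz":0,"jaw":0},{"tx":0,"ty":0.02,"tz":-0.04,"wx":0,"wy":0,"wz":0,"jaw":0},{"tx":0,"ty":0.02,"tz":-0.04,"wx":0,"wy":0,"wz":0,"jaw":0},{"tx":0,"ty":0.02,"tz":-0.04,"wx":0,"wy":0,"wz":0,"jaw":0}]' 100;python3 - <<'E'
from h import *
plan([.4205,-.3002,.16],104.3)
im=grab('top','t17')
h=hsv(im);H,S,V=h[...,0],h[...,1],h[...,2]
for n,m,z in [('blue',(H>100)&(H<120)&(S>130)&(V>60),.022),('green',(H>50)&(H<75)&(S>120)&(V>60),.04)]:
    for c in comps(m,12): r=rect(im,c,z); print(n,c.sum(),*r, tojig(r[0][:2]/1000).round(1))
cv2.imwrite('pics/t17c.png',cv2.resize(im['pixels'][165:245,280:400,::-1],None,fx=6,fy=6))
im=grab('side','s17')
cv2.imwrite('pics/s17c.png',cv2.resize(im['pixels'][190:280,240:350,::-1],None,fx=7,fy=6))
E
```

```text
time_s: 31.95
ee_pos: [0.4526, -0.2425, 0.1597]
tool_rot: [-1.854, 1.567, -0.304]
contact_force: [1.2, -0.6, -1.6]
grip_width: 0.0213
t 31.95 pos [ 0.4526 -0.2425  0.1597] jaw phi 88.8 j6 -2.19 F [ 1.2 -0.6 -1.6] gw 0.0213
  turn(tool deg) [-15.5  -0.1   0.2]  shift after turn (mm) t [ -0.3  45.4 -48. ]  world d [-32.1 -57.7   0.3]
blue 86 [757.6 -23.1  50.5  41.5  51.8] (np.float64(341.4), np.float64(125.8)) [218.7  -8.3]
blue 383 [613.  -40.  237.1  12.1  87.7] (np.float64(350.0), np.float64(178.5)) [ 74.7 -29.8]
blue 40 [550.4 -57.9  24.3   8.1  -2. ] (np.float64(357.5), np.float64(201.5)) [ 12.7 -49.6]
blue 43 [527.3 -15.5  24.2  10.7  -1.9] (np.float64(342.3), np.float64(210.3)) [-11.8  -8. ]
blue 43 [526.7 -36.9  24.2  10.7  -1.9] (np.float64(349.7), np.float64(210.7)) [-11.7 -29.4]
blue 37 [524.1  69.   24.1   8.   -1.6] (np.float64(310.5), np.float64(212.1)) [-17.6  76.4]
blue 39 [517.6  26.3  24.1   8.   -1.8] (np.float64(326.5), np.float64(214.4)) [-22.8  33.5]
blue 352 [463.9 -36.3 238.   10.6  88.5] (np.float64(351.4), np.float64(234.5)) [-74.5 -30.8]
green 1629 [539.    5.  190.2 132.1  88.6] (np.float64(334.0), np.float64(204.9)) [-0.7 12.9]
```

View pics/t17c.png

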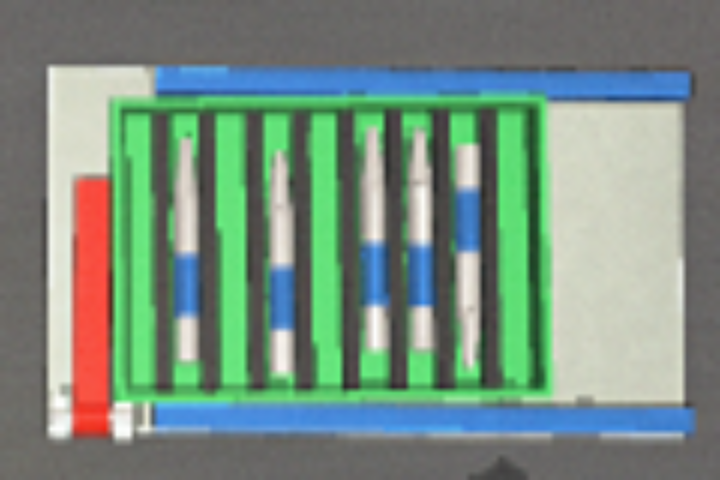

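View pics/s17c.png

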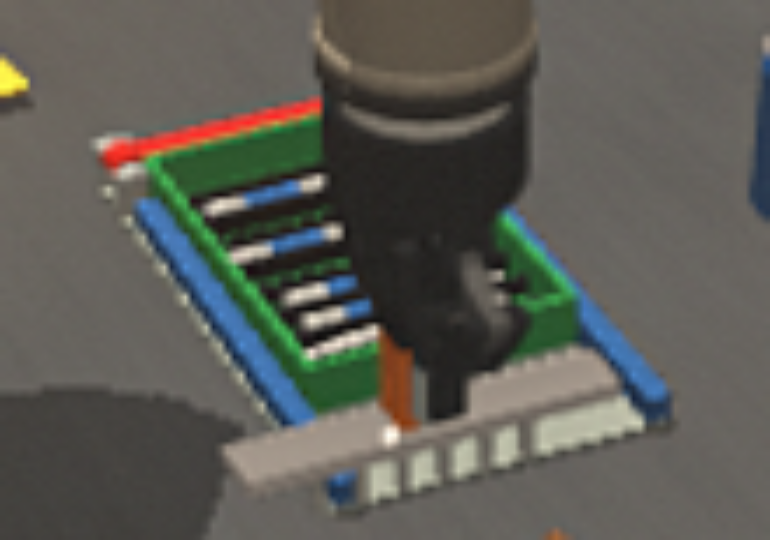

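```bash
python3 - <<'E'
from h import *
im=load('t17');C=cloud(im)
h=hsv(im);H,S,V=h[...,0],h[...,1],h[...,2]
for c in comps((H>100)&(H<120)&(S>130)&(V>60),12):
    if c.sum()<60:
        P=C[c]; print(tojig(P.mean(0)).round(1), np.median(P[:,2]).round(4), np.percentile(P[:,2],90).round(4), np.ptp(np.nonzero(c)[1])+1)
# side comps
im=load('s17');C=cloud(im)
h=hsv(im);H,S,V=h[...,0],h[...,1],h[...,2]
for c in comps((H>100)&(H<120)&(S>130)&(V>40),12):
    if c.sum()<120:
        P=C[c]; print('side',tojig(P.mean(0)).round(1), np.median(P[:,2]).round(4))
E
```

```text
[ 12.6 -49.6] 0.0223 0.0253 4
[-11.1  -8.8] 0.0221 0.0245 5
[-12.3 -28.6] 0.0219 0.0247 5
[-16.7  76.4] 0.0227 0.025 4
[-22.4  33.5] 0.0219 0.0252 4
side [210.8 -29.2] 0.099
side [-15.8  70.3] 0.0218
side [-21.3  28.7] 0.0219
side [  65.4 -131.9] 0.0222
side [ -78.8 -150.7] 0.0183
side [ 379.4 -745.4] -0.1518
```

All five punch tops measure 22 mm, which is what they should in the grooves. Returning the rake to the cradle.

```bash
python3 -m inch '[{"tx":0,"ty":0.01,"tz":-0.01,"wx":-5,"wy":0,"wz":0,"jaw":0},{"tx":0,"ty":0.015,"tz":-0.015,"wx":-5,"wy":0,"wz":0,"jaw":0},{"tx":0,"ty":0.01,"tz":-0.015,"wx":-5.4,"wy":0,"wz":0,"jaw":0},{"tx":0,"ty":0.005,"tz":-0.005,"wx":0,"wy":0,"wz":0,"jaw":0},{"tx":0,"ty":0,"tz":0,"wx":0,"wy":0,"wz":0,"jaw":0},{"tx":0,"ty":0,"tz":0,"wx":0,"wy":0,"wz":0,"jaw":0}]' 100;python3 -c "
from h import *
plan([.4205,-.3002,.068],104.3)"
```

```text
time_s: 32.65
ee_pos: [0.4146, -0.2944, 0.1595]
tool_rot: [-2.068, 1.567, -0.253]
contact_force: [0.2, -0.4, -1.6]
grip_width: 0.021
t 32.65 pos [ 0.4146 -0.2944  0.1595] jaw phi 104.0 j6 -2.59 F [ 0.2 -0.4 -1.6] gw 0.021
  turn(tool deg) [-0.3 -0.1  0.2]  shift after turn (mm) t [91.5 -4.2 -7.1]  world d [  5.9  -5.8 -91.5]
```

```bash
python3 -m inch '[{"tx":0.02,"ty":-0.005,"tz":-0.013,"wx":-3,"wy":0,"wz":0.2,"jaw":0},{"tx":0.02,"ty":-0.002,"tz":-0.003,"wx":0,"wy":0,"wz":0,"jaw":0},{"tx":0,"ty":0,"tz":0,"wx":0,"wy":0,"wz":0,"jaw":0},{"tx":0,"ty":0,"tz":0,"wx":0,"wy":0,"wz":0,"jaw":0}]' 100;python3 -c "
from h import *
plan([.424,-.308,.069],107)"
```

```text
time_s: 33.05
ee_pos: [0.4282, -0.3056, 0.1196]
tool_rot: [-2.692, 1.568, -0.824]
contact_force: [-1.0, 0.1, -0.8]
grip_width: 0.0212
t 33.05 pos [ 0.4282 -0.3056  0.1196] jaw phi 107.0 j6 -2.63 F [-1.   0.1 -0.8] gw 0.0212
  turn(tool deg) [-0.  -0.1  0.1]  shift after turn (mm) t [50.6  4.7 -1.1]  world d [ -4.2  -2.4 -50.6]
```

```bash
python3 -m inch '[{"tx":0.005,"ty":0.004,"tz":-0.001,"wx":0,"wy":0,"wz":0,"jaw":0},{"tx":0.015,"ty":0.001,"tz":0,"wx":0,"wy":0,"wz":0,"jaw":0},{"tx":0.015,"ty":0,"tz":0,"wx":0,"wy":0,"wz":0,"jaw":0},{"tx":0.004,"ty":0,"tz":0,"wx":0,"wy":0,"wz":0,"jaw":0},{"tx":0,"ty":0,"tz":0,"wx":0,"wy":0,"wz":0,"jaw":0}]' 100;python3 -c "
from h import *
plan([.424,-.308,.068],107)"
```

```text
time_s: 33.55
ee_pos: [0.4248, -0.3082, 0.0831]
tool_rot: [-2.654, 1.562, -0.787]
contact_force: [0.8, 0.7, -2.2]
grip_width: 0.0211
t 33.55 pos [ 0.4248 -0.3082  0.0831] jaw phi 107.0 j6 -2.64 F [ 0.8  0.7 -2.2] gw 0.0211
  turn(tool deg) [-0.  -0.5  0.2]  shift after turn (mm) t [15.1  0.7  0.4]  world d [ -0.8   0.2 -15.1]
```

```bash
python3 -m inch '[{"tx":0.007,"ty":0.0007,"tz":0,"wx":0,"wy":-0.5,"wz":0.2,"jaw":0},{"tx":0.005,"ty":0,"tz":0,"wx":0,"wy":0,"wz":0,"jaw":0},{"tx":0.002,"ty":0,"tz":0,"wx":0,"wy":0,"wz":0,"jaw":0},{"tx":0.0005,"ty":0,"tz":0,"wx":0,"wy":0,"wz":0,"jaw":0}]' 100;python3 -c "
from h import *
plan([.424,-.308,.068],107)"
```

```text
time_s: 33.95
ee_pos: [0.4249, -0.3093, 0.0696]
tool_rot: [-2.196, 1.568, -0.329]
contact_force: [0.2, -0.6, -0.5]
grip_width: 0.021
t 33.95 pos [ 0.4249 -0.3093  0.0696] jaw phi 107.0 j6 -2.64 F [ 0.2 -0.6 -0.5] gw 0.021
  turn(tool deg) [-0.  -0.1  0.1]  shift after turn (mm) t [1.6 0.4 1.5]  world d [-0.9  1.3 -1.6]
```

```bash
python3 -m inch '[{"tx":0.0015,"ty":0,"tz":0.001,"wx":0,"wy":0,"wz":0,"jaw":0},{"tx":0.001,"ty":0,"tz":0,"wx":0,"wy":0,"wz":0,"jaw":0}]' 100;python3 -c "
from h import *
plan([.424,-.308,.068],107)"
```

```text
time_s: 34.15
ee_pos: [0.4247, -0.3084, 0.0674]
tool_rot: [-2.242, 1.568, -0.375]
contact_force: [-1.7, 2.7, 10.0]
grip_width: 0.021
t 34.15 pos [ 0.4247 -0.3084  0.0674] jaw phi 107.0 j6 -2.64 F [-1.7  2.7 10. ] gw 0.021
  turn(tool deg) [-0.  -0.1  0.1]  shift after turn (mm) t [-0.6  0.5  0.6]  world d [-0.7  0.4  0.6]
```

Seated, with 10 N contact. I'll open, withdraw and look.

```bash
python3 -m inch '[{"tx":-0.0005,"ty":0,"tz":0,"wx":0,"wy":0,"wz":0,"jaw":0.03},{"tx":0,"ty":0,"tz":0,"wx":0,"wy":0,"wz":0,"jaw":0.055},{"tx":0,"ty":0,"tz":0,"wx":0,"wy":0,"wz":0,"jaw":0.06},{"tx":0,"ty":0,"tz":0,"wx":0,"wy":0,"wz":0,"jaw":0.06},{"tx":-0.02,"ty":0,"tz":0,"wx":0,"wy":0,"wz":0,"jaw":0.06},{"tx":-0.04,"ty":0,"tz":0,"wx":0,"wy":0,"wz":0,"jaw":0.06},{"tx":-0.05,"ty":0,"tz":0,"wx":0,"wy":0,"wz":0,"jaw":0.06},{"tx":-0.03,"ty":-0.02,"tz":0.02,"wx":0,"wy":0,"wz":0,"jaw":0.06},{"tx":0,"ty":-0.01,"tz":0.04,"wx":0,"wy":0,"wz":0,"jaw":0.06},{"tx":0,"ty":0,"tz":0.04,"wx":0,"wy":0,"wz":0,"jaw":0.06},{"tx":0,"ty":0,"tz":0.04,"wx":0,"wy":0,"wz":0,"jaw":0.06},{"tx":0,"ty":0,"tz":0.04,"wx":0,"wy":0,"wz":0,"jaw":0.06},{"tx":0,"ty":0,"tz":0.04,"wx":0,"wy":0,"wz":0,"jaw":0.06},{"tx":0,"ty":0,"tz":0.04,"wx":0,"wy":0,"wz":0,"jaw":0.06}]' 60;python3 - <<'E'
from h import *
im=grab('top','t18');h=hsv(im).astype(int);H,S,V=h[...,0],h[...,1],h[...,2];C=cloud(im)
b=np.zeros(V.shape,bool); b[200:295,425:490]=True
hd=b&(S<40)&(C[...,2]>.053)&(C[...,2]<.075)
for c in comps(hd,20): print('head',c.sum(),*rect(im,c,.060), np.median(C[c][:,2]))
for c in comps((H>5)&(H<18)&(S>100)&(V>100),60): print('wood',c.sum(),*rect(im,c,.048))
for c in comps((H>24)&(H<34)&(S>150)&(V>80),30): print('yellow',c.sum(),*rect(im,c,.015))
plan([.41,.3195,.15],0)
E
```

```text
time_s: 35.55
ee_pos: [0.3779, -0.047, 0.214]
tool_rot: [-2.252, 1.56, -0.393]
contact_force: [0.7, 1.3, 0.4]
grip_width: 0.0599
head 504 [ 422.8 -304.3  158.5   28.9   17.2] (np.float64(456.7), np.float64(247.2)) 0.05995054240893294
wood 584 [ 719.  -214.5  102.6   81.1   81.5] (np.float64(413.3), np.float64(134.5))
wood 379 [ 502.2 -283.9   75.7   41.3  -74.1] (np.float64(445.4), np.float64(216.1))
wood 84 [ 422.5 -314.4   34.6   25.9   -7.2] (np.float64(458.2), np.float64(247.3))
wood 326 [ 345.4 -332.3   74.4   41.7  -73.6] (np.float64(468.5), np.float64(276.8))
wood 635 [142.2 536.9 276.4  17.6 -89.9] (np.float64(134.1), np.float64(364.9))
yellow 3469 [384.7 307.9 192.4 134.4 -84.5] (np.float64(222.4), np.float64(267.2))
t 35.6 pos [ 0.3752 -0.0423  0.2136] jaw phi 106.6 j6 -2.18 F [-4.7  4.6 -0.7] gw 0.0601
  turn(tool deg) [-73.4  -0.4   0.2]  shift after turn (mm) t [  63.6 -361.8  -34.8]  world d [ 34.8 361.8 -63.6]
```

View pics/t18.png

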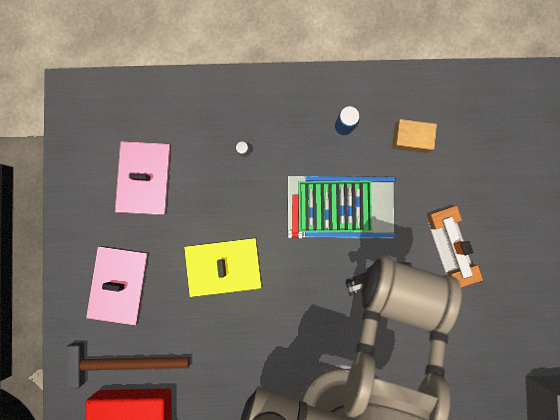

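The rake is parked on the cradle (457,247). The lid has been knocked to (222,267) px, which is about (0.385, 0.308) m. The other lid-shaped plates at (143,178) and (117,286) are pink and not meant. The yellow one measures 192x134 mm, which fits. Crop to confirm.

```bash
python3 - <<'E'
from h import *
im=load('t18');cv2.imwrite('pics/lid.png',cv2.resize(im['pixels'][225:310,170:280,::-1],None,fx=6,fy=6))
C=cloud(im); h=hsv(im).astype(int);V=h[...,2]
b=np.zeros(V.shape,bool); b[250:285,205:240]=True
for c in comps(b&(C[...,2]>.04),5): print(rect(im,c,.055),np.median(C[c][:,2]),C[c].mean(0))
E
```

```text
(array([385.6, 306.8,  46.2,  17.9,   5.4]), (np.float64(220.5), np.float64(267.8))) 0.05521524999346483 [0.38636041 0.30583635 0.06337676]
```

View pics/lid.png

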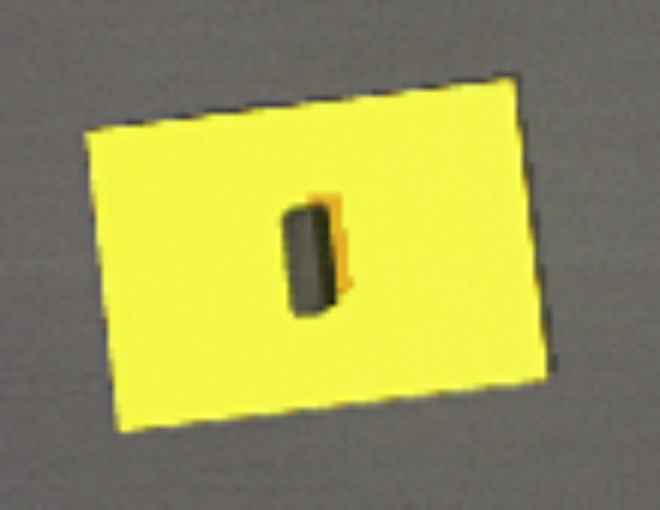

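```bash
python3 -m inch '[{"tx":0,"ty":0,"tz":0.02,"wx":5.5,"wy":0,"wz":0,"jaw":0.06},{"tx":0,"ty":-0.005,"tz":0.035,"wx":5.5,"wy":0,"wz":0,"jaw":0.06},{"tx":0,"ty":-0.005,"tz":0.04,"wx":0,"wy":0,"wz":0,"jaw":0.06},{"tx":0,"ty":-0.005,"tz":0.04,"wx":0,"wy":0,"wz":0,"jaw":0.06},{"tx":0,"ty":-0.005,"tz":0.04,"wx":0,"wy":0,"wz":0,"jaw":0.06},{"tx":0,"ty":-0.005,"tz":0.04,"wx":0,"wy":0,"wz":0,"jaw":0.06},{"tx":0,"ty":-0.005,"tz":0.04,"wx":0,"wy":0,"wz":0,"jaw":0.06},{"tx":0,"ty":-0.005,"tz":0.035,"wx":0,"wy":0,"wz":0,"jaw":0.06},{"tx":0.02,"ty":-0.004,"tz":0.02,"wx":0,"wy":0,"wz":0,"jaw":0.06},{"tx":0.03,"ty":0,"tz":0,"wx":0,"wy":0,"wz":0,"jaw":0.06},{"tx":0.02,"ty":0,"tz":0,"wx":0,"wy":0,"wz":0,"jaw":0.06},{"tx":0,"ty":0,"tz":0,"wx":0,"wy":0,"wz":0,"jaw":0.06}]' 60;python3 -c "
from h import *
plan([.3847,.3079,.022],95.5)"
```

```text
time_s: 36.8
ee_pos: [0.3787, 0.2862, 0.1441]
tool_rot: [-1.569, 1.552, 0.098]
contact_force: [-0.1, -0.2, 0.4]
grip_width: 0.0601
t 36.8 pos [0.3787 0.2862 0.1441] jaw phi 95.5 j6 -1.17 F [-0.1 -0.2  0.4] gw 0.0601
  turn(tool deg) [-0.   0.   1.1]  shift after turn (mm) t [122.1  -8.1  21. ]  world d [   6.    21.7 -122.1]
```

The crop shows the plain yellow plate with a black tab at its centre. That is the lid meant, and nothing has changed there.

```bash
python3 -m inch '[{"tx":0.02,"ty":-0.004,"tz":0.01,"wx":0,"wy":0,"wz":1.1,"jaw":0.06},{"tx":0.03,"ty":-0.004,"tz":0.01,"wx":0,"wy":0,"wz":0,"jaw":0.06},{"tx":0.015,"ty":0,"tz":0.001,"wx":0,"wy":0,"wz":0,"jaw":0.06},{"tx":0,"ty":0,"tz":0,"wx":0,"wy":0,"wz":0,"jaw":0.06},{"tx":0,"ty":0,"tz":0,"wx":0,"wy":0,"wz":0,"jaw":0.06}]' 60;python3 -c "
from h import *
plan([.385,.3075,.022],95.5)"
```

```text
time_s: 37.3
ee_pos: [0.3884, 0.3094, 0.0823]
tool_rot: [-1.132, 1.565, 0.534]
contact_force: [0.5, -0.5, -0.2]
grip_width: 0.0599
t 37.3 pos [0.3884 0.3094 0.0823] jaw phi 95.4 j6 -1.15 F [ 0.5 -0.5 -0.2] gw 0.0599
  turn(tool deg) [-0.1  0.2  0.3]  shift after turn (mm) t [60.3  3.6 -1.6]  world d [ -3.4  -1.9 -60.3]
```

```bash
python3 -m inch '[{"tx":0.015,"ty":0.003,"tz":-0.001,"wx":0,"wy":0.2,"wz":0.3,"jaw":0.06},{"tx":0.02,"ty":0,"tz":0,"wx":0,"wy":0,"wz":0,"jaw":0.06},{"tx":0.012,"ty":0,"tz":0,"wx":0,"wy":0,"wz":0,"jaw":0.06},{"tx":0.006,"ty":0,"tz":0,"wx":0,"wy":0,"wz":0,"jaw":0.06},{"tx":0,"ty":0,"tz":0,"wx":0,"wy":0,"wz":0,"jaw":0.06}]' 60;python3 -c "
from h import *
plan([.385,.3075,.022],95.5)"
```

```text
time_s: 37.8
ee_pos: [0.3901, 0.3096, 0.0347]
tool_rot: [-1.238, 1.559, 0.426]
contact_force: [0.1, 0.3, 1.1]
grip_width: 0.0601
t 37.8 pos [0.3901 0.3096 0.0347] jaw phi 95.3 j6 -1.15 F [0.1 0.3 1.1] gw 0.0601
  turn(tool deg) [-0.2  0.2  0.7]  shift after turn (mm) t [12.7  5.3 -1.6]  world d [ -5.1  -2.1 -12.7]
```

```bash
python3 -m inch '[{"tx":0.004,"ty":0.004,"tz":-0.001,"wx":0,"wy":0.2,"wz":0.7,"jaw":0.06},{"tx":0.005,"ty":0.001,"tz":0,"wx":0,"wy":0,"wz":0,"jaw":0.06},{"tx":0.003,"ty":0,"tz":0,"wx":0,"wy":0,"wz":0,"jaw":0.06},{"tx":0,"ty":0,"tz":0,"wx":0,"wy":0,"wz":0,"jaw":0.03},{"tx":0,"ty":0,"tz":0,"wx":0,"wy":0,"wz":0,"jaw":0.01},{"tx":0,"ty":0,"tz":0,"wx":0,"wy":0,"wz":0,"jaw":0},{"tx":0,"ty":0,"tz":0,"wx":0,"wy":0,"wz":0,"jaw":0},{"tx":0,"ty":0,"tz":0,"wx":0,"wy":0,"wz":0,"jaw":0}]' 100;python3 -c "
from h import *
plan([.385,.3075,.022],95.5)"
```

```text
time_s: 38.6
ee_pos: [0.3861, 0.3087, 0.024]
tool_rot: [-0.779, 1.569, 0.885]
contact_force: [0.7, -0.6, -2.7]
grip_width: 0.0144
t 38.6 pos [0.3861 0.3087 0.024 ] jaw phi 95.3 j6 -1.15 F [ 0.7 -0.6 -2.7] gw 0.0144
  turn(tool deg) [-0.2  0.1  0.1]  shift after turn (mm) t [ 2.   1.2 -1.1]  world d [-1.1 -1.2 -2. ]
```

```bash
python3 -m inch '[{"tx":-0.01,"ty":0,"tz":0,"wx":0,"wy":0,"wz":0,"jaw":0},{"tx":-0.03,"ty":0,"tz":0,"wx":0,"wy":0,"wz":0,"jaw":0},{"tx":-0.04,"ty":0,"tz":0,"wx":0,"wy":0,"wz":0,"jaw":0},{"tx":-0.03,"ty":0,"tz":0,"wx":3.5,"wy":0,"wz":0,"jaw":0},{"tx":-0.005,"ty":0,"tz":0,"wx":3.6,"wy":0,"wz":0,"jaw":0},{"tx":0,"ty":0,"tz":0,"wx":0,"wy":0,"wz":0,"jaw":0}]' 100;python3 -c "
from h import *
p=jig(0,14);plan([*p,.14],88.2)
im=grab('top','t19');grab('side','s19')"
```

```text
time_s: 39.2
ee_pos: [0.3847, 0.3078, 0.1449]
tool_rot: [1.569, 1.569, 3.105]
contact_force: [-1.1, -0.5, -2.3]
grip_width: 0.0148
t 39.2 pos [0.3847 0.3078 0.1449] jaw phi 88.0 j6 -1.02 F [-1.1 -0.5 -2.3] gw 0.0148
  turn(tool deg) [-0.2  0.  -0.1]  shift after turn (mm) t [   4.9 -164.4 -296.7]  world d [ 155.  -301.7   -4.9]
```

View pics/s19.png

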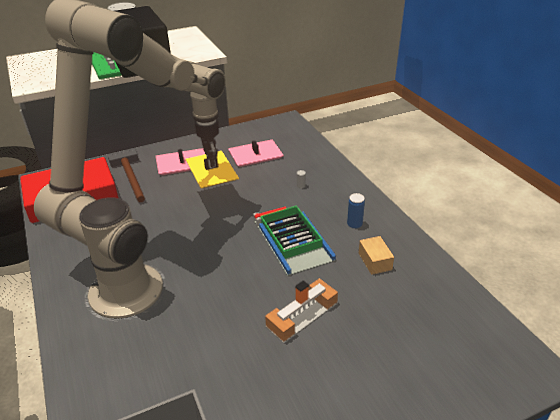

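```bash
python3 -m inch '[{"tx":0,"ty":-0.009,"tz":-0.016,"wx":0,"wy":0,"wz":0,"jaw":0},{"tx":0,"ty":-0.018,"tz":-0.032,"wx":0,"wy":0,"wz":0,"jaw":0},{"tx":0,"ty":-0.018,"tz":-0.032,"wx":0,"wy":0,"wz":0,"jaw":0},{"tx":0,"ty":-0.018,"tz":-0.032,"wx":0,"wy":0,"wz":0,"jaw":0},{"tx":0,"ty":-0.018,"tz":-0.032,"wx":0,"wy":0,"wz":0,"jaw":0},{"tx":0,"ty":-0.018,"tz":-0.032,"wx":0,"wy":0,"wz":0,"jaw":0},{"tx":0,"ty":-0.018,"tz":-0.032,"wx":0,"wy":0,"wz":0,"jaw":0},{"tx":0,"ty":-0.018,"tz":-0.032,"wx":0,"wy":0,"wz":0,"jaw":0},{"tx":0,"ty":-0.015,"tz":-0.03,"wx":0,"wy":0,"wz":0,"jaw":0},{"tx":0,"ty":-0.01,"tz":-0.018,"wx":0,"wy":0,"wz":0,"jaw":0},{"tx":0,"ty":0,"tz":0,"wx":0,"wy":0,"wz":0,"jaw":0},{"tx":0,"ty":0,"tz":0,"wx":0,"wy":0,"wz":0,"jaw":0}]' 100;python3 -c "
from h import *
p=jig(0,14);plan([*p,.09],88.2)
im=grab('top','t20');im=grab('side','s20')
cv2.imwrite('pics/s20c.png',cv2.resize(im['pixels'][150:280,220:380,::-1],None,fx=5,fy=4.5))"
```

```text
time_s: 40.5
ee_pos: [0.5349, 0.0036, 0.1289]
tool_rot: [1.658, 1.541, -3.067]
contact_force: [-0.7, -0.3, -1.3]
grip_width: 0.0144
t 40.5 pos [0.5349 0.0036 0.1289] jaw phi 89.3 j6 -1.69 F [-0.7 -0.3 -1.3] gw 0.0144
  turn(tool deg) [ 1.1 -0.2 -1.7]  shift after turn (mm) t [38.9 -4.8  2.6]  world d [  4.9   2.5 -38.9]
```

View pics/s20c.png

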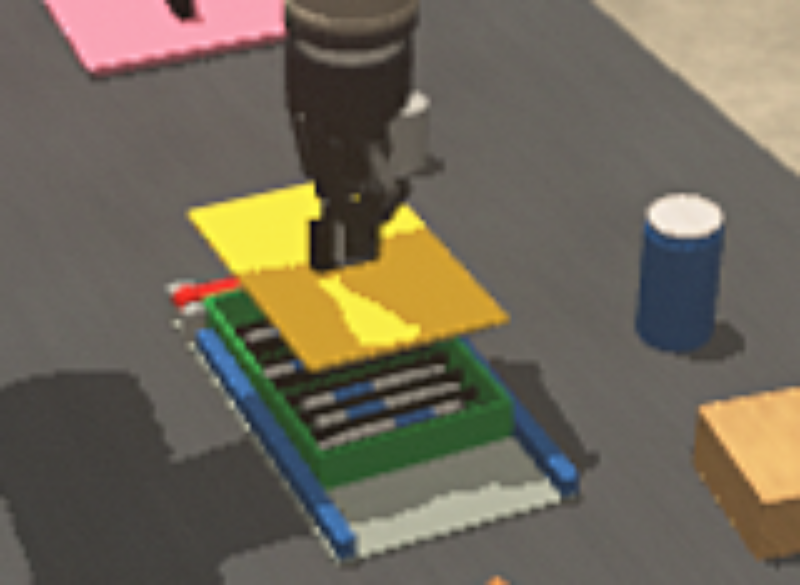

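View pics/t20.png

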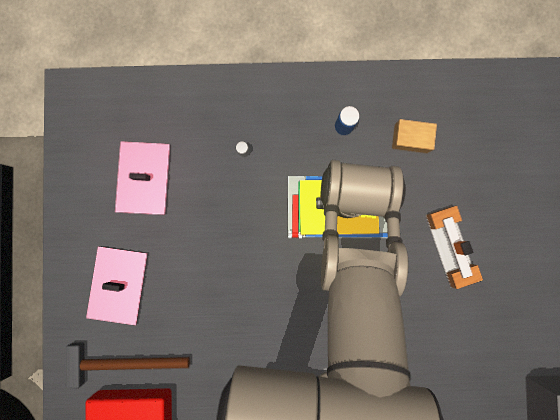

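```bash
python3 -m inch '[{"tx":0.01,"ty":-0.004,"tz":0.002,"wx":1.1,"wy":-0.2,"wz":-1.7,"jaw":0},{"tx":0.015,"ty":0,"tz":0,"wx":0,"wy":0,"wz":0,"jaw":0},{"tx":0,"ty":0,"tz":0,"wx":0,"wy":0,"wz":0,"jaw":0},{"tx":0,"ty":0,"tz":0,"wx":0,"wy":0,"wz":0,"jaw":0}]' 100;python3 - <<'E'
from h import *
p=jig(0,14);plan([*p,.09],88.2)
im=grab('side','s21');C=cloud(im)
h=hsv(im);H,S,V=h[...,0],h[...,1],h[...,2]
c=max(comps((H>18)&(H<34)&(S>150)&(V>80),30),key=lambda m:m.sum()); P=C[c]; P=P[np.abs(P[:,2]-np.median(P[:,2]))<.008]
A=np.c_[P[:,:2]-JO,np.ones(len(P))]; s=np.linalg.lstsq(A,P[:,2],rcond=None)[0]; print('slope deg',np.degrees(s[:2]).round(2),'z',s[2])
print(rect(im,c,np.median(P[:,2])))
r=rect(im,c,s[2]); print(tojig(r[0][:2]/1000))
g=(H>50)&(H<75)&(S>120)&(V>30); gc=max(comps(g,30),key=lambda m:m.sum()); print(gc.sum())
E
```

```text
time_s: 41.0
ee_pos: [0.5371, 0.0107, 0.104]
tool_rot: [-0.399, 1.569, 1.148]
contact_force: [-0.2, 0.1, -1.7]
grip_width: 0.0147
t 41.0 pos [0.5371 0.0107 0.104 ] jaw phi 88.6 j6 -1.67 F [-0.2  0.1 -1.7] gw 0.0147
  turn(tool deg) [0.4 0.1 0. ]  shift after turn (mm) t [14.  -2.8 -4.6]  world d [  2.6  -4.6 -14. ]
slope deg [-0.14  0.01] z 0.0945898087032688
(array([534.2,   6.8, 198.1, 136.1,  88.6]), (np.float64(288.4), np.float64(216.7)))
[-5.55922162 14.53255157]
483
```

```bash
python3 -m inch '[{"tx":0.005,"ty":-0.003,"tz":-0.004,"wx":0.4,"wy":0,"wz":0,"jaw":0},{"tx":0.01,"ty":0,"tz":0,"wx":0,"wy":0,"wz":0,"jaw":0},{"tx":0,"ty":0,"tz":0,"wx":0,"wy":0,"wz":0,"jaw":0},{"tx":0,"ty":0,"tz":0,"wx":0,"wy":0,"wz":0,"jaw":0}]' 100;python3 - <<'E'
from h import *
plan([.5403,.0068,.07],88.2)
E
```

```text
time_s: 41.45
ee_pos: [0.5409, 0.0067, 0.0891]
tool_rot: [-1.14, 1.568, 0.399]
contact_force: [0.1, 0.5, -2.3]
grip_width: 0.0145
t 41.45 pos [0.5409 0.0067 0.0891] jaw phi 88.2 j6 -1.67 F [ 0.1  0.5 -2.3] gw 0.0145
  turn(tool deg) [0.  0.1 0.2]  shift after turn (mm) t [19.1  0.6  0. ]  world d [ -0.6   0.1 -19.1]
```

```bash
python3 -m inch '[{"tx":0.008,"ty":0.0006,"tz":0,"wx":0,"wy":0.1,"wz":0.2,"jaw":0},{"tx":0.008,"ty":0,"tz":0,"wx":0,"wy":0,"wz":0,"jaw":0},{"tx":0.002,"ty":0,"tz":0,"wx":0,"wy":0,"wz":0,"jaw":0},{"tx":0,"ty":0,"tz":0,"wx":0,"wy":0,"wz":0,"jaw":0}]' 100;python3 - <<'E'
from h import *
plan([.5403,.0068,.054],88.2)
E
```

```text
time_s: 41.85
ee_pos: [0.5401, 0.0067, 0.0694]
tool_rot: [1.931, 1.569, -2.813]
contact_force: [0.2, -0.5, -2.4]
grip_width: 0.0143
t 41.85 pos [0.5401 0.0067 0.0694] jaw phi 88.2 j6 -1.67 F [ 0.2 -0.5 -2.4] gw 0.0143
  turn(tool deg) [ 0.  -0.  -0.1]  shift after turn (mm) t [15.4 -0.2  0.1]  world d [  0.2   0.1 -15.4]
```

```bash
python3 -m inch '[{"tx":0.004,"ty":0,"tz":0,"wx":0,"wy":0,"wz":0,"jaw":0},{"tx":0.004,"ty":0,"tz":0,"wx":0,"wy":0,"wz":0,"jaw":0},{"tx":0.002,"ty":0,"tz":0,"wx":0,"wy":0,"wz":0,"jaw":0}]' 100;python3 - <<'E'
from h import *
plan([.5403,.0068,.054],88.2)
E
```

```text
time_s: 42.15
ee_pos: [0.5404, 0.0066, 0.0589]
tool_rot: [2.243, 1.57, -2.501]
contact_force: [0.0, -0.5, 0.1]
grip_width: 0.0143
t 42.15 pos [0.5404 0.0066 0.0589] jaw phi 88.2 j6 -1.67 F [ 0.  -0.5  0.1] gw 0.0143
  turn(tool deg) [ 0.  -0.  -0.1]  shift after turn (mm) t [4.9 0.1 0.2]  world d [-0.1  0.2 -4.9]
```

Going in freely. I'll continue to the rim and press.

```bash
python3 -m inch '[{"tx":0.003,"ty":0,"tz":0,"wx":0,"wy":0,"wz":0,"jaw":0},{"tx":0.002,"ty":0,"tz":0,"wx":0,"wy":0,"wz":0,"jaw":0},{"tx":0.002,"ty":0,"tz":0,"wx":0,"wy":0,"wz":0,"jaw":0},{"tx":0.002,"ty":0,"tz":0,"wx":0,"wy":0,"wz":0,"jaw":0}]' 100;python3 - <<'E'
from h import *
plan([.5403,.0068,.054],88.2)
E
```

```text
time_s: 42.55
ee_pos: [0.5419, 0.0058, 0.0538]
tool_rot: [-2.046, 1.567, -0.506]
contact_force: [-11.2, 0.1, 32.0]
grip_width: 0.0145
t 42.55 pos [0.5419 0.0058 0.0538] jaw phi 88.2 j6 -1.67 F [-11.2   0.1  32. ] gw 0.0145
  turn(tool deg) [ 0.  -0.1  0.2]  shift after turn (mm) t [-0.2  1.6  0.9]  world d [-1.6  1.   0.2]
```

```bash
python3 -m inch '[{"tx":0.001,"ty":0,"tz":0,"wx":0,"wy":0,"wz":0,"jaw":0},{"tx":0.002,"ty":0.001,"tz":0,"wx":0,"wy":0,"wz":0,"jaw":0},{"tx":0.002,"ty":0.001,"tz":0,"wx":0,"wy":0,"wz":0,"jaw":0}]' 100;python3 - <<'E'
from h import *
plan([.5403,.0068,.054],88.2)
E
```

```text
time_s: 42.85
ee_pos: [0.5421, 0.0058, 0.0539]
tool_rot: [-1.824, 1.559, -0.284]
contact_force: [-4.0, 0.6, 15.5]
grip_width: 0.0144
t 42.85 pos [0.5421 0.0058 0.0539] jaw phi 88.2 j6 -1.67 F [-4.   0.6 15.5] gw 0.0144
  turn(tool deg) [ 0.  -0.2  0.6]  shift after turn (mm) t [-0.1  1.8  0.9]  world d [-1.8  1.   0.1]
```

Release, lift off and look.

```bash
python3 -m inch '[{"tx":0,"ty":0,"tz":0,"wx":0,"wy":0,"wz":0,"jaw":0.03},{"tx":0,"ty":0,"tz":0,"wx":0,"wy":0,"wz":0,"jaw":0.045},{"tx":0,"ty":0,"tz":0,"wx":0,"wy":0,"wz":0,"jaw":0.045},{"tx":-0.015,"ty":0,"tz":0,"wx":0,"wy":0,"wz":0,"jaw":0.045},{"tx":-0.03,"ty":0,"tz":0,"wx":0,"wy":0,"wz":0,"jaw":0.045},{"tx":-0.03,"ty":0,"tz":0,"wx":0,"wy":0,"wz":0,"jaw":0.02},{"tx":0,"ty":0,"tz":0,"wx":0,"wy":0,"wz":0,"jaw":0},{"tx":0,"ty":0,"tz":0,"wx":0,"wy":0,"wz":0,"jaw":0}]' 60;python3 - <<'E'
from h import *
plan([.539,.006,.086],88.2)
im=grab('side','s22');C=cloud(im)
h=hsv(im);H,S,V=h[...,0],h[...,1],h[...,2]
m=(H>18)&(H<34)&(S>150)&(V>60); P=C[m]; P=P[np.abs(P[:,2]-.045)<.008]
A=np.c_[P[:,:2]-JO,np.ones(len(P))]; s=np.linalg.lstsq(A,P[:,2],rcond=None)[0]; print('slope deg',np.degrees(s[:2]).round(2),'z',s[2])
cv2.imwrite('pics/s22c.png',cv2.resize(im['pixels'][150:280,220:380,::-1],None,fx=5,fy=4.5))
E
```

```text
time_s: 43.65
ee_pos: [0.5405, 0.0066, 0.1292]
tool_rot: [-1.816, 1.563, -0.276]
contact_force: [-0.0, 0.1, -0.0]
grip_width: 0.0016
t 43.65 pos [0.5405 0.0066 0.1292] jaw phi 88.2 j6 -1.67 F [-0.   0.1 -0. ] gw 0.0016
  turn(tool deg) [ 0.  -0.1  0.4]  shift after turn (mm) t [43.2  1.4 -0.6]  world d [ -1.5  -0.6 -43.2]
slope deg [ 0.11 -0.03] z 0.04452619062715419
```

View pics/s22c.png

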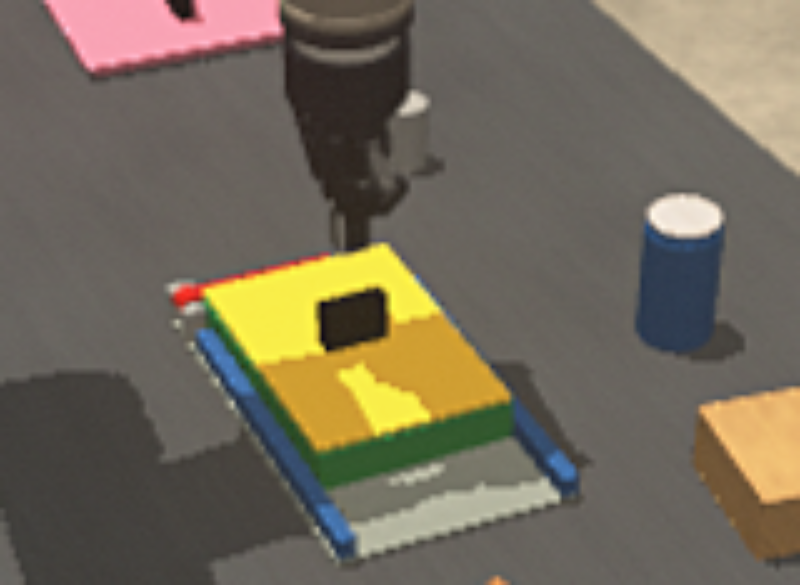

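The lid is flush and level: its top is at 44.5 mm (45 expected) and it tilts about 0.1°. One firm press on the tab with closed fingers to finish.

```bash
python3 -m inch '[{"tx":0.02,"ty":0.001,"tz":-0.0006,"wx":0,"wy":0,"wz":0.4,"jaw":0},{"tx":0.015,"ty":0,"tz":0,"wx":0,"wy":0,"wz":0,"jaw":0},{"tx":0.005,"ty":0,"tz":0,"wx":0,"wy":0,"wz":0,"jaw":0},{"tx":0.003,"ty":0,"tz":0,"wx":0,"wy":0,"wz":0,"jaw":0},{"tx":0.003,"ty":0,"tz":0,"wx":0,"wy":0,"wz":0,"jaw":0},{"tx":0.003,"ty":0,"tz":0,"wx":0,"wy":0,"wz":0,"jaw":0}]' 60;python3 - <<'E'
from h import *
plan([.539,.006,.085],88.2)
E
```

```text
time_s: 44.3
ee_pos: [0.5392, 0.006, 0.085]
tool_rot: [-2.827, 1.568, -1.287]
contact_force: [-9.8, 0.9, 27.0]
grip_width: -0.0002
t 44.3 pos [0.5392 0.006  0.085 ] jaw phi 88.3 j6 -1.67 F [-9.8  0.9 27. ] gw -0.0002
  turn(tool deg) [ 0.1 -0.1  0. ]  shift after turn (mm) t [-0.   0.2 -0. ]  world d [-0.2 -0.   0. ]
```

```bash
python3 -m inch '[{"tx":0.005,"ty":0,"tz":0,"wx":0,"wy":0,"wz":0,"jaw":0},{"tx":0.006,"ty":0,"tz":0,"wx":0,"wy":0,"wz":0,"jaw":0}]' 60; python3 -m inch '[{"tx":-0.01,"ty":0,"tz":0,"wx":0,"wy":0,"wz":0,"jaw":0},{"tx":-0.03,"ty":0,"tz":0,"wx":0,"wy":0,"wz":0,"jaw":0},{"tx":-0.05,"ty":0,"tz":0,"wx":0,"wy":0,"wz":0,"jaw":0},{"tx":-0.03,"ty":0,"tz":-0.02,"wx":0,"wy":0,"wz":0,"jaw":0},{"tx":0,"ty":0.02,"tz":-0.04,"wx":0,"wy":0,"wz":0,"jaw":0},{"tx":0,"ty":0.02,"tz":-0.04,"wx":0,"wy":0,"wz":0,"jaw":0},{"tx":0,"ty":0.02,"tz":-0.04,"wx":0,"wy":0,"wz":0,"jaw":0},{"tx":0,"ty":0.02,"tz":-0.04,"wx":0,"wy":0,"wz":0,"jaw":0},{"tx":0,"ty":0,"tz":0,"wx":0,"wy":0,"wz":0,"jaw":0},{"tx":0,"ty":0,"tz":0,"wx":0,"wy":0,"wz":0,"jaw":0}]' 60;python3 - <<'E'
from h import *
plan([.539,.006,.086],88.2)
im=grab('top','t23');C=cloud(im)
h=hsv(im);H,S,V=h[...,0],h[...,1],h[...,2]
m=max(comps((H>18)&(H<34)&(S>150)&(V>60),100),key=lambda m:m.sum()); P=C[m]; P=P[np.abs(P[:,2]-.045)<.008]
A=np.c_[P[:,:2]-JO,np.ones(len(P))]; s=np.linalg.lstsq(A,P[:,2],rcond=None)[0]; print('slope deg',np.degrees(s[:2]).round(2),'z',s[2])
r=rect(im,m,.045);print(r,tojig(r[0][:2]/1000).round(1))
for c in comps(((H<4)|(H>175))&(S>150)&(V>80)): print('red',c.sum(),rect(im,c,.037),np.median(C[c][:,2]))
grab('side','s23')
E
```

```text
time_s: 44.5
ee_pos: [0.5392, 0.006, 0.0847]
tool_rot: [-2.203, 1.564, -0.661]
contact_force: [-22.1, 1.0, 62.0]
grip_width: -0.0001
time_s: 45.5
ee_pos: [0.4506, -0.1771, 0.2125]
tool_rot: [-2.164, 1.561, -0.62]
contact_force: [-0.2, 1.2, -0.0]
grip_width: 0.0
t 45.5 pos [ 0.4506 -0.1771  0.2125] jaw phi 88.5 j6 -2.08 F [-0.2  1.2 -0. ] gw 0.0
  turn(tool deg) [ 0.3 -0.3  0.5]  shift after turn (mm) t [126.5 -82.6 185.7]  world d [  88.4  183.1 -126.5]
slope deg [0.01 0.1 ] z 0.0455732094935432
(array([538.9,   7.8, 189.8, 131.6,  88.4]), (np.float64(334.0), np.float64(205.6))) [-0.9 15.7]
red 147 (array([515.4, 112.3, 110.8,  13.2,  -1.5]), (np.float64(295.2), np.float64(219.5))) 0.0378664534682811
red 2475 (array([ 39.5, 556. , 223.7,  76.6,  88.9]), (np.float64(129.4), np.float64(404.8))) 0.07885021076017851
```

View pics/t23.png

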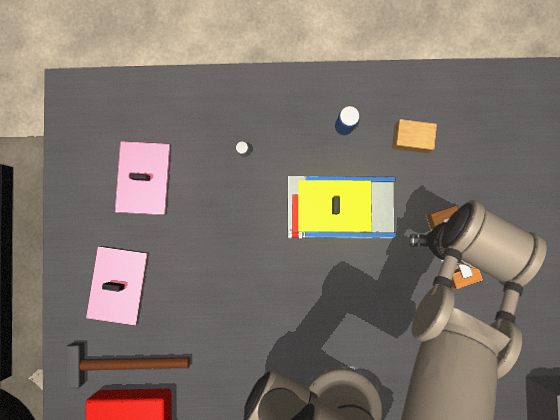

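View pics/s23.png

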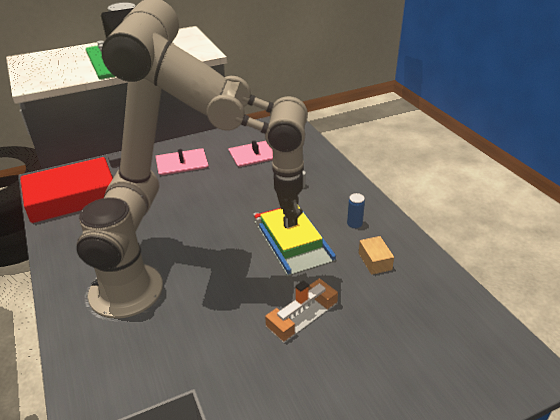

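The yellow lid is level on the tray at (335,206) px, the stop is down at (295,219), the rake is on its cradle in the side view, and the gripper is free in the air. Handing in.

```bash
python3 -c "
from h import *
print(order.hand_in()); st()"
```

```text
the job is handed in; nothing more can be done
None
the job is handed in; nothing more can be done
```

The job is done in the order asked and handed in at about 45.5 s on the robot's clock. No verdict was reported.

- **Stop and tray:** I flipped the red stop down; its top reads about 37 mm. I pushed the tray against it, and the tray read jig y = 14.0 mm as specified.
- **Stray punches:** There were two, and both are in the tray. My first grasp of punch4 slipped off, so I went lower and it held.
- **Raking:** Three punches began in the tray, and I combed those with the rake only. All five punches then lay parallel in separate grooves, with their tops at 22 mm.
- **Rake:** It is back on its cradle, lined up to within about 4 mm and 0.5°.
- **Lid:** It was knocked aside during the run, so I located it again and then put it on the tray. I pressed it with up to 62 N vertically (about 66 N total at the wrist, under the 120 N limit). Its top reads 44.5 mm in one check and 45.6 mm in the other (45 expected), with a tilt of 0.1°.

**Disagreements:** After raking, the tray's centre read 12.9 mm and the lid's centre read 15.7 mm, against 14. Both colour outlines came out about 2 mm short. The tray's far edge was unchanged after raking, so I took these as measuring error. At the end the arm partly hid the rake in the top view, but the side view showed it in place.

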